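Lay up the condiment carrier and clip in the meal marker

TASK

Lay up this tray-line station for the next meal: stand every condiment shaker upright in the well of the graded row that fits its diameter, and every jam pot upright in a pocket of its own, all right down on the floors of their holes. Slide the white meal marker flat and straight under the clip's sprung arm, centred and home against the stop, without forcing the arm, and leave the tumbler and bowl where they are.

Things in the scene. Friction and masses are not known exactly. Their poses are not given: they have to be found in the camera images.
- carrier: Grey plastic condiment carrier, fixed: a block 150 (x) by 256 (y) by 30 mm high, origin at the centre of its underside. A row of four round wells, graded in size, runs along its y axis at x = -40 mm; a row of three equal round pockets at x = +40 mm. All holes are 20 mm deep (floors 10 mm above the table) with a 2 mm chamfered mouth.
- well0 (a point): Centre of the mouth of a well in the graded row, 30.5 mm in diameter, 20 mm deep; it fits the 28 mm shaker. At y = -90 mm in the carrier's frame.
- well1 (a point): Centre of the mouth of a well in the graded row, 36.5 mm in diameter, 20 mm deep; it fits the 34 mm shaker. At y = -32 mm in the carrier's frame.
- well2 (a point): Centre of the mouth of a well in the graded row, 42.5 mm in diameter, 20 mm deep; it fits the 40 mm shaker. At y = 30 mm in the carrier's frame.
- well3 (a point): Centre of the mouth of a well in the graded row, 48.5 mm in diameter, 20 mm deep; it fits the 46 mm shaker. At y = 94 mm in the carrier's frame.
- pocket0 (a point): Centre of the mouth of one of the three equal pockets for jam pots, 56 mm in diameter, 20 mm deep. At y = -80 mm in the carrier's frame.
- pocket1 (a point): Centre of the mouth of one of the three equal pockets for jam pots, 56 mm in diameter, 20 mm deep. At y = 0 mm in the carrier's frame.
- pocket2 (a point): Centre of the mouth of one of the three equal pockets for jam pots, 56 mm in diameter, 20 mm deep. At y = 80 mm in the carrier's frame.
- shaker0_mid (a point): Centre (half-way up) of the condiment shaker of 28 mm diameter: an upright straight white cylinder with a steel cap, 62 mm high, 70 g; all four shakers look alike but for their diameter. Its z axis is its own axis. It may be absent. Stood in its well its centre is 41 mm above the table.
- shaker1_mid (a point): Centre (half-way up) of the condiment shaker of 34 mm diameter: an upright straight white cylinder with a steel cap, 62 mm high, 90 g; all four shakers look alike but for their diameter. Its z axis is its own axis. It may be absent. Stood in its well its centre is 41 mm above the table.
- shaker2_mid (a point): Centre (half-way up) of the condiment shaker of 40 mm diameter: an upright straight white cylinder with a steel cap, 62 mm high, 120 g; all four shakers look alike but for their diameter. Its z axis is its own axis. It may be absent. Stood in its well its centre is 41 mm above the table.
- shaker3_mid (a point): Centre (half-way up) of the condiment shaker of 46 mm diameter: an upright straight white cylinder with a steel cap, 62 mm high, 150 g; all four shakers look alike but for their diameter. Its z axis is its own axis. It may be absent. Stood in its well its centre is 41 mm above the table.
- pot0_mid (a point): Centre (half-way up) of a closed jam pot, 52 mm in diameter, 36 mm high, about 60 g, amber with a white lid; the three are alike. It may be absent. Stood in a pocket its centre is 28 mm above the table.
- pot1_mid (a point): Centre (half-way up) of a closed jam pot, 52 mm in diameter, 36 mm high, about 60 g, amber with a white lid; the three are alike. It may be absent. Stood in a pocket its centre is 28 mm above the table.
- pot2_mid (a point): Centre (half-way up) of a closed jam pot, 52 mm in diameter, 36 mm high, about 60 g, amber with a white lid; the three are alike. It may be absent. Stood in a pocket its centre is 28 mm above the table.
- marker_mid (a point): Centre of the meal marker: a rigid white plastic plaque 110 (x) by 50 (y) by 8 mm thick, about 60 g, lying flat; x runs along its length. Both ends are alike.
- clip: Fixed sprung clip for the marker: an aluminium base plate 160 (x) by 90 (y) by 8 mm thick, origin at the centre of its underside; +x points from its open end, where the marker goes in, to its hinge. Hinge cheeks (30 mm apart inside, up to 36 mm above the table) stand behind the stop; the hinge is at x = +62 mm, 24 mm above the table.
- clip_stop (a point): Middle of the foot of the clip's stop face, on top of the plate at x = +47 mm, y = 0: a wall 60 mm wide and 10 mm high. A marker pushed home against it has its centre at x = -8 mm, y = 0, 12 mm above the table, in the clip's frame.
- press_bar (a point): Underside of the sprung arm's press bar, in the arm's middle: at x = +7 mm in the clip's frame and 3 mm above the plate when nothing is under it. The arm is 26 mm wide. From the bar a lip rises at 22 degrees towards -x, to about x = -25 mm, its underside there about 15 mm above the plate, so a marker slid in flat on the plate along +x lifts the arm by itself.
- press (a joint): Angle of the sprung arm in rad: 0 with nothing under it, growing as it is lifted (limit 0.6); about 0.09 with the marker under the press bar. It presses with about 1.5 to 2 N.
- tumbler_rim (a point): Bystander: centre of the rim of a low glass tumbler, 68 mm wide, 60 mm high.
- bowl_rim (a point): Bystander: centre of the rim of a blue bowl, 100 mm wide, 45 mm high.
Mind the look-alikes: they are no part of the job. Leave any red look-alike of the part that bears shaker2_mid alone. What is shaped like the part that bears pot1_mid but purple is not meant.

How it is judged:
By the outcome, as a careful person would: the job done as asked, in the order asked, and still so for the second after the job is handed in, with the robot touching nothing.
Of shaker0, shaker1, shaker2, shaker3 only 3 to 4 are there at a start; the rules pass over those that are not, and their reading is None.
Of pot0, pot1, pot2 only 2 to 3 are there at a start; the rules pass over those that are not, and their reading is None.
At some moment in a run one of marker, pot0, pot1, pot2 may be knocked a few centimetres aside while the robot is not near it.
It also fails if it takes over 210 s, if anything falls off the work surface, if the arm or the gripper's body presses on something with over 40 N, if the wrist force passes 120 N, or if a joint passes its speed limit or range.

ROBOT

A 6-joint arm with a two-finger parallel gripper is mounted at the origin on the work surface. World frame = base frame: x ahead of the robot, y to its left, z up, the work surface at z = 0. Lengths are in m, angles in rad, forces in N, time in s.
With the tool pointing down it reaches from about 0.35 to 0.775 m from the base axis. Payload 5.5 kg.
Tool frame: the origin (TCP) lies at the very end of the fingers, on their centre line; the grasp point (between the pads) lies 19 mm behind it; z points along the fingers, x is the direction in which the jaws open and shut, and the axes are right-handed (so a half turn about z gives the same grasp; the last joint's range is limited). The gripper opens to 85 mm and grips with 20 to 120 N. Pads are 22 mm wide; open, the fingers measure 114 mm over their backs; the gripper's body (76 mm by 85 mm) begins 54 mm behind the grasp point. The pads swing forward as they close: fully open they stand 13 mm farther back than shut.
Start: joints at [0.975, 0.313, 0.046, 1.304, 0, 1.431], TCP at [0.253, 0.516, 0.231] pointing down, gripper open.
Joint ranges: [-2.76, 2.76], [-0.86, 1.69], [-1.03, 1.26], [-2.2, 2.34], [-1.47, 1.5], [-3.14, 3.14]. Speed limits (rad/s): [2.57, 2.57, 3.14, 3.14, 3.14, 3.14].

INTERFACE

Orientations are given as a unit quaternion [w, x, y, z].
In Python, from workcell import monitor, eyes, ticket gives the robot as it stands.
- The arm moves only by the tool send_rows, never from a script. Its argument "targets" is a list of rows, each a list of 5 numbers: the shift along the world's x, y, z in m, then the turn about the world's z in degrees, then the closure in counts, from 0 (fully open) to 255 (shut). A call has 1 to 12 rows; each row shifts and turns the commanded pose from where the row before left it; what a row does not reach is not made up. A row lasts 1/10 s, in which the tool goes at most 50 mm and 8.59 degrees, less where a joint would pass 70% of its speed; a pose out of reach is approached as far as the arm can. A call is refused whole if a number of a shift passes 0.05 or a number of a turn 8.59, either way. A call with a gripper value outside its range is refused whole. The fingers move at their own pace and stop on an object; "newtons" is the grip in N (left out, the last holds). Time passes only in rows, so rows that do not move let the fingers close. It gives the time, the measured TCP pose, the force and the opening at its end, in the units of the state.
- monitor.get_state(): the state, without advancing time (a new reading comes with each control period).
- eyes.read_camera(name): name is "scene" or "top"; returns a dict with "img" (384x512x3 uint8, red, green, blue), "z_map" (384x512 float32, m along the optical axis (not along the pixel's ray), 0 where there is no reading), "camera_matrix" (3x3 intrinsics, pixels), "k1" (the pictures are not rectified: a ray, as slopes to the right and down, at radius r is drawn at 1 + k1 r^2 times it, then the intrinsics apply), "pose" (4x4, takes a point from camera to world coordinates). Camera axes: x right, y down, z forward; pixel columns grow to the right and rows downward; lengths in m; the calibration is good to about 2 mm. A picture is of the moment at which its call begins.
- ticket.hand_in(): hands the job in, once; it reports no verdict.
Trained networks look in the newest picture that a camera, given by its name, has taken for a name from the list of things; names that differ only in an ending like _2 or _b are one class to them, and where a whole thing is asked for, a point or a joint stands for the part that bears it (a point fixed in the world has none). Each returns a list of dicts, best first, with "conf" (0 to 1); they miss things now and then, are a little off and sometimes report something else, mostly with a low value. They report only what shows in the picture. A call takes as long as a camera call. They do not tell look-alikes from the thing itself.
- eyes.spot_in(name, camera): "xyz" ([x, y, z] in m, in world coordinates, good to about 4 mm: the middle of the surface that is visible of it).
- eyes.tip_of(name, camera): "xyz" ([x, y, z] in m, in world coordinates, good to about 4 mm: a listed point, or the origin of a listed thing).
The state is a dict: "clock": time; "joint_pos": joint angles; "qvel": joint speeds; "tau": joint torques, N m; "tcp_pos": TCP position; "orientation": TCP orientation; "wrist_force": force on the tool from outside, world axes, zero at the start; "ft_torque": the same for the moment, N m; "finger_gap": finger opening in m.
Only numpy, scipy, OpenCV 4.12 (cv2) and the standard library are available. Lean on these libraries where they do the work, as an engineer would, in place of code of your own. Each camera call takes 0.05 s, during which the arm holds its last target.

## Working session

There is one attempt and no reset: what is moved stays moved. The work goes in short steps, Python scripts to look and compute and a tool call to move; the robot and the scene stay as the last step left them, time stands still between calls to the robot, and variables do not carry over. Pictures are saved under pics/ and viewed, and the job is handed in when it is done.

Besides the shell and the picture viewer there is one more tool, called by a JSON object that holds its "fn" and its "kwargs", one argument or row to a line. send_rows: Moves the arm, as the interface text tells. Its arguments: {"type":"object","properties":{"targets":{"type":"array"},"newtons":{"type":"number"}},"required":["targets"]}

```bash
mkdir -p pics; cat > h.py <<'E'
import numpy as np, cv2
from workcell import monitor, eyes, ticket
def snap(cam,fn=None,crop=None,scale=1.5):
    d=eyes.read_camera(cam)
    if fn:
        im=d['img'][:,:,::-1]
        if crop: r0,r1,c0,c1=crop; im=im[r0:r1,c0:c1]
        im=cv2.resize(im,None,fx=scale,fy=scale,interpolation=cv2.INTER_CUBIC)
        cv2.imwrite('pics/'+fn,im)
    return d
def rays(d,uv):
    K=d['camera_matrix'];uv=np.asarray(uv,float).reshape(-1,2)
    x=(uv[:,0]-K[0,2])/K[0,0];y=(uv[:,1]-K[1,2])/K[1,1]
    xd,yd=x.copy(),y.copy()
    for _ in range(20):
        f=1+d['k1']*(x*x+y*y); x=xd/f;y=yd/f
    return np.stack([x,y,np.ones_like(x)],1)
def at_z(d,uv,z):
    R=rays(d,uv)@d['pose'][:3,:3].T;o=d['pose'][:3,3]
    return o+R*((z-o[2])/R[:,2])[:,None]
def cloud(d):
    h,w=d['z_map'].shape
    v,u=np.mgrid[:h,:w]
    r=rays(d,np.stack([u.ravel(),v.ravel()],1))
    p=(r*d['z_map'].reshape(-1,1))@d['pose'][:3,:3].T+d['pose'][:3,3]
    p=p.reshape(h,w,3);p[d['z_map']<=0]=np.nan
    return p
def proj(d,P):
    P=np.asarray(P,float).reshape(-1,3)
    c=(P-d['pose'][:3,3])@d['pose'][:3,:3]
    x=c[:,0]/c[:,2];y=c[:,1]/c[:,2];f=1+d['k1']*(x*x+y*y);K=d['camera_matrix']
    return np.stack([x*f*K[0,0]+K[0,2],y*f*K[1,1]+K[1,2]],1)
E
python3 - <<'E'
from h import *
for c in('scene','top'):
    d=snap(c,c+'0.png');print(c,d['camera_matrix'],d['k1'],d['pose'].round(3))
s=monitor.get_state();print(s)
for n in ['carrier','clip','clip_stop','press_bar','marker_mid','well0','well3','pocket0','pocket2','shaker0_mid','pot0_mid','tumbler_rim','bowl_rim']:
    for c in('top','scene'):
        print(n,c,[(np.round(q['xyz'],3).tolist(),round(q['conf'],2)) for q in eyes.tip_of(n,c)])
E
```

```text
scene [[448.85007036   0.         255.63515233]
 [  0.         448.85007036 194.35180233]
 [  0.           0.           1.        ]] 0.009964477440019952 [[-0.464  0.775 -0.429  0.998]
 [ 0.886  0.401 -0.233  0.242]
 [-0.009 -0.488 -0.873  0.992]
 [ 0.     0.     0.     1.   ]]
top [[415.02661894   0.         247.99094428]
 [  0.         415.02661894 195.15161718]
 [  0.           0.           1.        ]] -0.11007119176206373 [[-0.022 -0.982  0.186  0.301]
 [-1.     0.025  0.014  0.004]
 [-0.019 -0.186 -0.982  1.308]
 [ 0.     0.     0.     1.   ]]
{'clock': 0.1, 'joint_pos': array([ 9.75421897e-01,  3.13959548e-01,  4.50888905e-02,  1.30361916e+00,
       -2.16251490e-05,  1.43120327e+00]), 'qvel': array([-1.28641248e-05, -9.62007157e-04,  1.68394314e-03, -1.76957839e-03,
       -5.95314130e-05, -1.12398720e-03]), 'tau': array([ 2.20329872e-03, -4.81726348e+01,  2.99244136e+01,  1.26996651e-02,
       -1.23633549e-04, -5.23778056e-06]), 'tcp_pos': array([0.25284125, 0.51590733, 0.23047706]), 'orientation': array([ 3.53537919e-04,  8.48576162e-01,  5.29072566e-01, -7.69483573e-04]),
[... 1683 characters left out ...]
 -0.015, 0.032], 0.92), ([0.694, -0.093, 0.027], 0.82), ([0.661, 0.063, 0.029], 0.74)]
pocket2 scene [([0.673, -0.014, 0.03], 0.92), ([0.665, 0.065, 0.028], 0.88), ([0.686, -0.086, 0.031], 0.81)]
shaker0_mid top [([0.565, 0.242, 0.035], 0.53)]
shaker0_mid scene [([0.567, 0.243, 0.028], 0.69)]
pot0_mid top [([0.691, -0.096, 0.028], 0.73), ([0.424, 0.15, 0.018], 0.55)]
pot0_mid scene [([0.424, 0.146, 0.014], 0.94), ([0.581, 0.07, 0.028], 0.6), ([0.615, -0.12, 0.031], 0.46)]
tumbler_rim top []
tumbler_rim scene [([0.706, 0.293, 0.06], 0.62), ([0.442, 0.054, 0.029], 0.24)]
bowl_rim top [([0.738, -0.209, 0.045], 0.98), ([0.577, -0.353, 0.008], 0.71), ([0.397, 0.24, 0.018], 0.7)]
bowl_rim scene []
```

View pics/scene0.png

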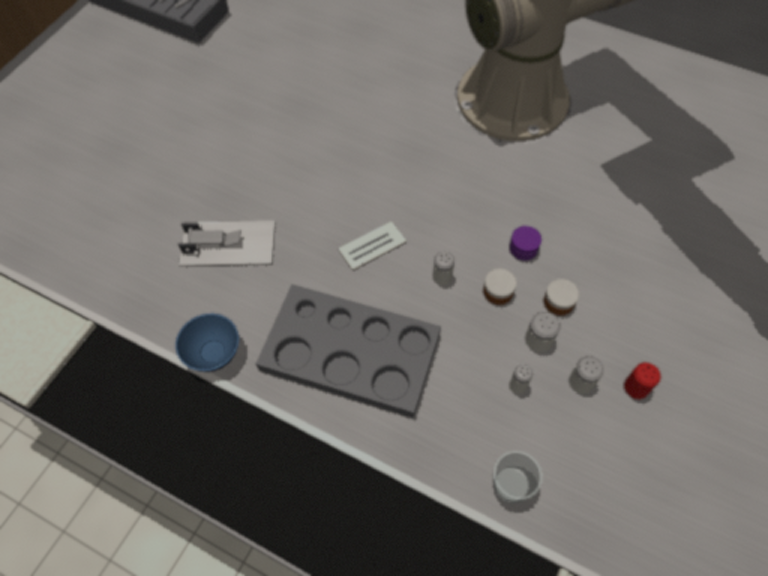

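View pics/top0.png

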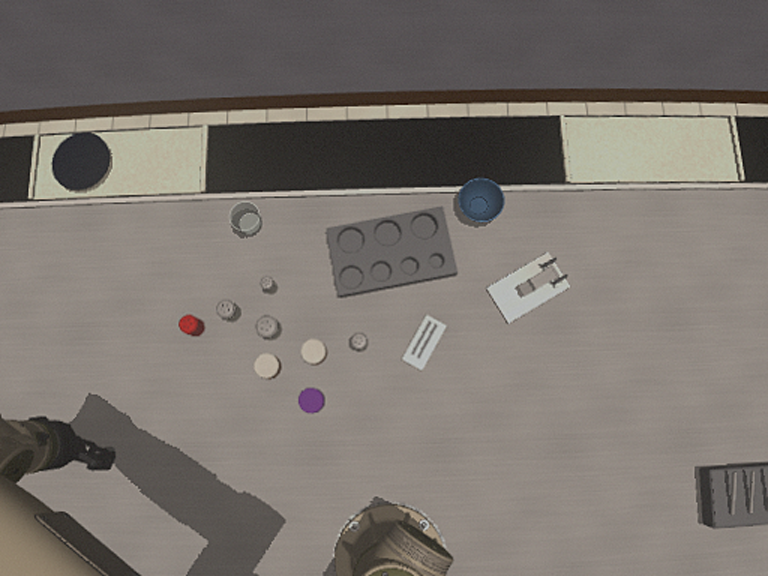

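The scene picture shows four white shakers (scene 444,263; 545,328; 523,375; 589,371), two white-lidded pots (500,286; 562,296), and the purple and red decoys at (526,242) and (643,380). The marker is at (372,246) and the clip at (227,243). Next I'll measure precisely.

```bash
cat > meas.py <<'E'
from h import *
from scipy import ndimage
from scipy.optimize import least_squares
def blobs(d,zmin=0.012,zmax=0.12,box=(0.3,0.85,-0.5,0.5)):
    p=cloud(d);z=p[...,2]
    m=(z>zmin)&(z<zmax)&(p[...,0]>box[0])&(p[...,0]<box[1])&(p[...,1]>box[2])&(p[...,1]<box[3])
    l,n=ndimage.label(m)
    out=[]
    for i in range(1,n+1):
        k=l==i
        if k.sum()<25: continue
        q=p[k];h=np.nanpercentile(q[:,2],95)
        t=q[q[:,2]>h-0.006]
        # top disc: mid of extent & equivalent area diameter
        c,r=cv2.minEnclosingCircle(t[:,:2].astype(np.float32)*1000)
        vv,uu=np.where(k)
        col=np.median(d['img'][k],axis=0).astype(int)
        out.append((k.sum(),h.round(4),t[:,:2].mean(0).round(4),len(t),round(2*r,1),(int(uu.mean()),int(vv.mean())),col))
    return out
if __name__=='__main__':
    for c in('scene','top'):
        d=eyes.read_camera(c)
        p=cloud(d);z=p[...,2];mm=(abs(z)<0.01)&(p[...,0]>.35)&(p[...,0]<.7)&(abs(p[...,1])<.4)
        print(c,'table z',np.nanmedian(z[mm]),np.nanstd(z[mm]))
        for b in blobs(d): print(*b)
E
python3 meas.py
python3 - <<'E'
import sys;sys.path.insert(0,'.')
from h import *
snap('scene','s1.png',(130,280,270,450),4.4)
snap('top','t1.png',(170,280,110,260),5)
snap('top','t2.png',(120,220,200,400),4)
E
```

```text
scene table z 0.00032639976864456965 0.0028307684090795385
480 0.0361 [ 0.5844 -0.3612] 65 67.2 (137, 158) [121 118 114]
357 0.0386 [0.3245 0.1526] 258 51.7 (349, 160) [ 92  45 110]
247 0.063 [0.4419 0.052 ] 107 32.7 (295, 177) [103 100  97]
398 0.0386 [0.4244 0.147 ] 303 52.6 (332, 190) [164 158 150]
412 0.0386 [0.3967 0.2436] 308 53.7 (373, 197) [163 157 149]
5036 0.0328 [ 0.6332 -0.021 ] 4199 295.0 (232, 230) [98 96 95]
438 0.0631 [0.4762 0.2401] 236 45.4 (361, 220) [121 117 114]
954 0.0463 [ 0.7342 -0.2209] 276 101.0 (136, 226) [47 62 79]
155 0.0206 [ 0.8179 -0.4142] 130 64.9 (51, 225) [161 160 147]
376 0.0631 [0.5137 0.3247] 198 38.2 (390, 248) [116 113 109]
394 0.063 [0.4844 0.4021] 204 38.7 (427, 252) [123  33  31]
206 0.0632 [0.5654 0.2398] 92 26.8 (347, 251) [107 103 100]
577 0.0617 [0.7079 0.2886] 222 67.6 (345, 315) [108 108 104]
30 0.0214 [0.7902 0.3929] 21 13.8 (374, 381) [149 147 135]
top table z -0.0006215761112546847 0.0034522915557070946
63 0.0213 [ 0.8196 -0.4146] 39 66.4 (377, 111) [181 177 156]
63 0.0211 [0.8159 0.3942] 45 62.3 (135, 117) [186 181 160]
499 0.046 [ 0.7419 -0.2146] 135 101.2 (321, 131) [56 67 81]
277 0.0608 [0.7122 0.2896] 89 70.3 (162, 144) [112 110 104]
2750 0.0332 [ 0.6312 -0.0257] 1870 291.7 (261, 167) [104 100  98]
304 0.0349 [ 0.5796 -0.3595] 46 72.6 (360, 185) [142 135 127]
90 0.0622 [0.5636 0.2383] 50 25.5 (178, 189) [115 109 104]
178 0.0633 [0.5107 0.3248] 91 39.3 (151, 206) [125 118 113]
171 0.0637 [0.4831 0.4019] 94 39.9 (126, 216) [145  51  48]
209 0.0634 [0.4739 0.2388] 117 42.7 (178, 218) [133 126 121]
99 0.0633 [0.4399 0.0521] 67 30.8 (238, 227) [143 135 129]
231 0.0385 [0.4221 0.1461] 176 51.2 (209, 234) [182 172 157]
240 0.0391 [0.3978 0.2423] 180 52.0 (177, 243) [181 170 156]
239 0.0394 [0.325  0.1511] 176 52.3 (207, 266) [110  67 123]
```

View crops.

View pics/s1.png

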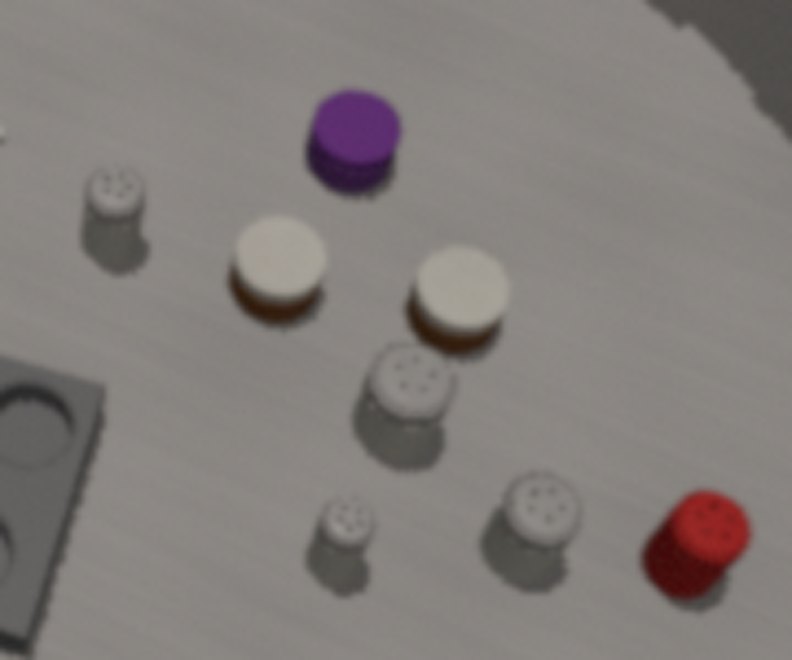

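View pics/t2.png

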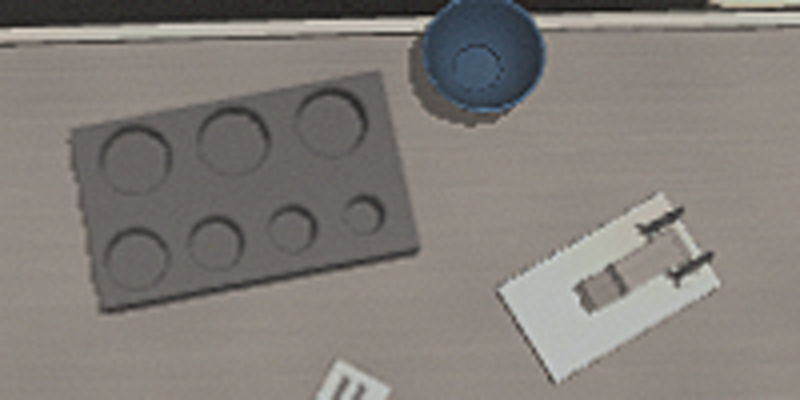

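```bash
cat > fit.py <<'E'
from meas import *
WY=[-.090,-.032,.030,.094];WD=[.0305,.0365,.0425,.0485];PY=[-.08,0,.08]
def rot(a): c,s=np.cos(a),np.sin(a); return np.array([[c,-s],[s,c]])
def fitmask(P,M,sdf,x0,w=0.0015):
    # P Nx2 world, M bool; sdf(local) >0 inside
    def f(x):
        L=(P-x[:2])@rot(x[2] if len(x)>2 else 0)
        return 1/(1+np.exp(-np.clip(sdf(L)/w,-30,30)))-M
    from scipy.optimize import minimize
    g=lambda x:(f(x)**2).sum()
    sim=[np.array(x0,float)]
    for i in range(len(x0)):
        y=np.array(x0,float);y[i]+=0.006 if i<2 else .03;sim.append(y)
    r=minimize(g,x0,method='Nelder-Mead',options=dict(initial_simplex=sim,xatol=1e-5,fatol=1e-4,maxiter=600))
    return r.x,r.fun,len(P)
def car_sdf(L):
    s=np.minimum(.075-abs(L[:,0]),.128-abs(L[:,1]))
    for y,d in zip(WY,WD): s=np.minimum(s,np.hypot(L[:,0]+.04,L[:,1]-y)-d/2-.002)
    for y in PY: s=np.minimum(s,np.hypot(L[:,0]-.04,L[:,1]-y)-.028-.002)
    return s
def planepix(d,z,c,r):
    h,w=d['z_map'].shape;v,u=np.mgrid[:h,:w]
    P=at_z(d,np.stack([u.ravel(),v.ravel()],1),z)[:,:2]
    k=np.hypot(*(P-np.array(c)).T)<r
    return P[k],k
def carrier(d):
    P,k=planepix(d,.03,(.632,-.02),.2)
    z=cloud(d).reshape(-1,3)[k,2]
    return fitmask(P,(z>.0265)&(z<.04),car_sdf,[.632,-.02,.175])
def disc(d,c,diam,h):
    P,k=planepix(d,h,c,diam*.5+.012)
    z=cloud(d).reshape(-1,3)[k,2]
    return fitmask(P,(z>h-.006),lambda L:diam/2-np.hypot(*L.T),list(c))
S={'s0':((.565,.239),.028,.062),'s1':((.441,.052),.034,.062),'s2':((.512,.325),.040,.062),'s3':((.475,.2395),.046,.062),
'pA':((.423,.1465),.052,.036),'pB':((.397,.243),.052,.036)}
if __name__=='__main__':
    for c in('scene','top'):
        d=eyes.read_camera(c);x,f,n=carrier(d)
        print(c,'carrier',x.round(4),np.degrees(x[2]).round(2),f,n)
        for k,(q,di,h) in S.items():
            x,f,n=disc(d,q,di,h);print(k,x.round(4),round(f,1),n)
E
python3 fit.py
```

```text
scene carrier [ 0.6343 -0.0194  0.1682] 9.64 494.2249163807846 20893
s0 [0.5671 0.24  ] 11.5 405
s1 [0.4422 0.0524] 14.0 374
s2 [0.5153 0.3242] 20.0 605
s3 [0.4774 0.2397] 23.4 649
pA [0.4249 0.1469] 17.1 657
pB [0.3969 0.2435] 17.2 675
top carrier [ 0.6335 -0.0189  0.1702] 9.75 551.704434431455 12042
s0 [0.5628 0.2379] 11.3 218
s1 [0.4394 0.0517] 16.9 289
s2 [0.5108 0.3234] 18.6 325
s3 [0.4722 0.2382] 25.3 413
pA [0.4223 0.1452] 17.0 475
pB [0.3975 0.2429] 11.7 478
```

Identification: white shakers by cap diameter are 28 mm at top px (178,189), 34 mm at (238,227), 40 mm at (151,206) and 46 mm at (178,218). The red one at (126,216) is a decoy. The white-lidded pots are at (209,234) and (177,243), and the purple one at (207,266) is a decoy. The enlarged crop confirms this. I'll begin with the 28 mm shaker.

{"fn": "send_rows", "kwargs": {
  "targets": [
    [0.035,-0.031,0,-6,100],
    [0.035,-0.031,0,-6,100],
    [0.035,-0.031,0,-6,100],
    [0.035,-0.031,0,-6,100],
    [0.035,-0.031,0,-6,100],
    [0.035,-0.031,0,-6,100],
    [0.035,-0.031,0,-6,100],
    [0.035,-0.031,0,-6,100],
    [0.032,-0.029,0,-6,100],
    [0,0,0,0,100],
    [0,0,0,0,100]
  ],
  "newtons": 25
}}

```text
clock: 2.85
tcp_pos: [0.5656, 0.2384, 0.2308]
orientation: [-0.0, 0.996, 0.085, -0.0]
wrist_force: [-0.8, -0.4, -1.7]
finger_gap: 0.0525
```

{"fn": "send_rows", "kwargs": {
  "targets": [
    [0,0,-0.04,0,100],
    [0,0,-0.04,0,100],
    [0,0,-0.04,0,100],
    [0,0,-0.04,0,100],
    [0,0,-0.024,0,100],
    [0,0,-0.02,0,100],
    [0,0,0,0,200],
    [0,0,0,0,200],
    [0,0,0,0,200],
    [0,0,0,0,200],
    [0,0,0,0,200],
    [0,0,0,0,200]
  ]
}}

```text
clock: 4.05
tcp_pos: [0.5655, 0.2394, 0.028]
orientation: [-0.0, 0.996, 0.086, 0.001]
wrist_force: [-0.6, 0.6, -1.3]
finger_gap: 0.0275
```

{"fn": "send_rows", "kwargs": {
  "targets": [
    [0,0,0,0,130],
    [0,0,0,0,130],
    [0,0,0,8.2,130],
    [0,0,0,8.2,130],
    [0,0,0,8.2,130],
    [0,0,0,8.2,130],
    [0,0,0,8.2,130],
    [0,0,0,8.2,130],
    [0,0,0,8.2,130],
    [0,0,0,8.2,130],
    [0,0,0,8.2,130],
    [0,0,0,8.2,130]
  ]
}}

```text
clock: 5.25
tcp_pos: [0.5652, 0.2392, 0.0273]
orientation: [-0.0, 0.693, 0.721, 0.0]
wrist_force: [-0.3, -0.1, 1.0]
finger_gap: 0.0418
```

{"fn": "send_rows", "kwargs": {
  "targets": [
    [0,0,0,8,130],
    [0,0,0,0,130],
    [0,0,0,0,220],
    [0,0,0,0,220],
    [0,0,0,0,220],
    [0,0,0,0,220],
    [0,0,0,0,220],
    [0,0,0.04,0,220],
    [0,0,0.04,0,220]
  ]
}}

```text
clock: 6.15
tcp_pos: [0.5635, 0.2389, 0.1064]
orientation: [-0.001, 0.644, 0.765, -0.002]
wrist_force: [1.2, 0.4, -0.5]
finger_gap: 0.0275
```

```bash
python3 - <<'E'
from h import *
snap('scene','s2.png',(150,320,200,420),3.5)
E
python3 fit.py | grep carrier
```

```text
scene carrier [ 0.6343 -0.0195  0.1673] 9.58 487.1849279893943 20893
top carrier [ 0.6334 -0.0188  0.1673] 9.59 554.5711713534017 12042
```

View pics/s2.png

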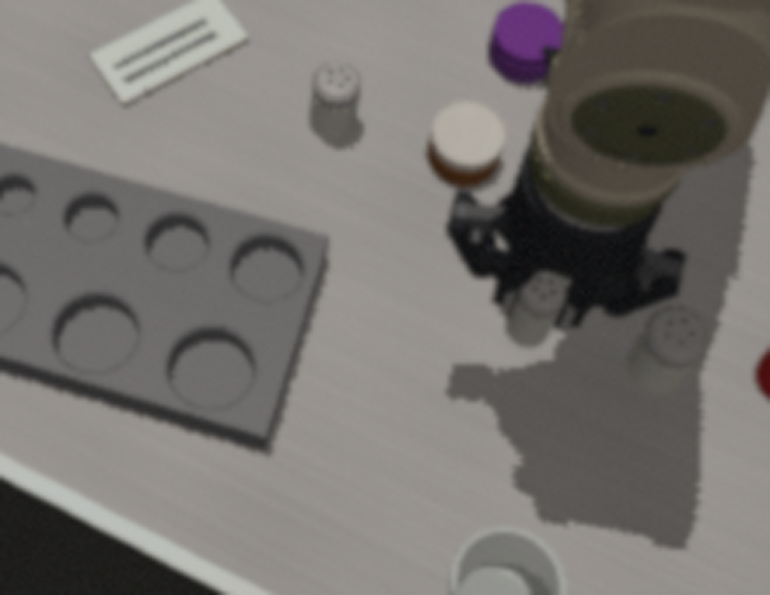

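{"fn": "send_rows", "kwargs": {
  "targets": [
    [0.0056,-0.03,0,0,220],
    [0.0056,-0.0462,0,0,220],
    [0.0056,-0.0462,0,0,220],
    [0.0056,-0.0462,0,0,220],
    [0.0056,-0.0462,0,0,220],
    [0.0056,-0.0462,0,0,220],
    [0.0056,-0.0462,0,0,220],
    [0.0053,-0.0464,0,0,220],
    [0,0,0,0,220],
    [0,0,0,0,220],
    [0,0,0,0,220]
  ]
}}

```text
clock: 7.4
tcp_pos: [0.6087, -0.1133, 0.1062]
orientation: [-0.001, 0.643, 0.766, -0.0]
wrist_force: [0.1, 0.0, -0.6]
finger_gap: 0.0274
```

```bash
python3 - <<'E'
from h import *
print(monitor.get_state()['tcp_pos'])
from fit import disc
for c in('scene','top'):
    d=eyes.read_camera(c)
    print(c,disc(d,(.6095,-.1146),.028,monitor.get_state()['tcp_pos'][2]-.0275+.062))
snap('scene','s3.png',(150,300,150,350),3.8)
E
```

```text
[ 0.60868731 -0.11326467  0.10619962]
scene (array([ 0.60369051, -0.10780906]), np.float64(155.48547131828798), 374)
top (array([ 0.60548977, -0.11388916]), np.float64(153.3557537799125), 242)
```

View pics/s3.png

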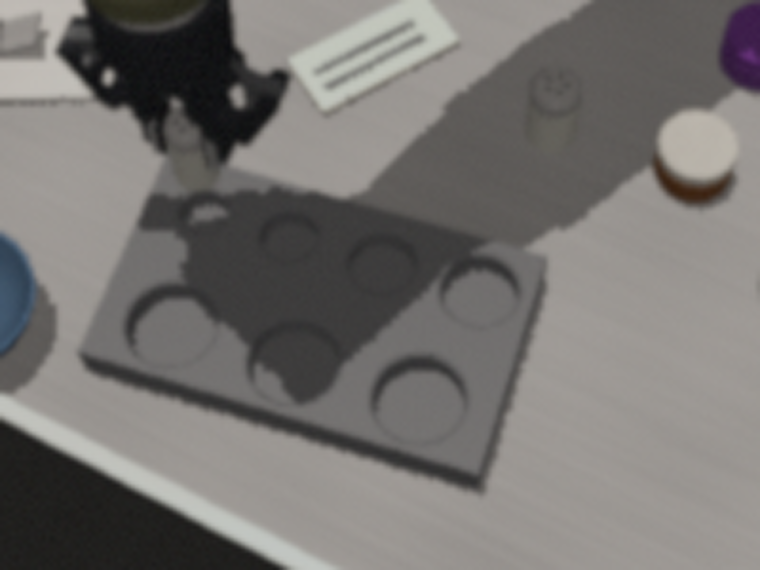

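{"fn": "send_rows", "kwargs": {
  "targets": [
    [0.0008,-0.0013,-0.02,0,220],
    [0,0,-0.02,0,220],
    [0,0,-0.005,0,220],
    [0,0,-0.004,0,220],
    [0,0,-0.004,0,220],
    [0,0,-0.004,0,220],
    [0,0,0,0,220]
  ]
}}

```text
clock: 8.25
tcp_pos: [0.6105, -0.1155, 0.0505]
orientation: [0.0, 0.643, 0.765, 0.0]
wrist_force: [-0.4, -0.2, -0.8]
finger_gap: 0.0271
```

{"fn": "send_rows", "kwargs": {
  "targets": [
    [0,0,-0.004,0,220],
    [0,0,-0.004,0,220],
    [0,0,-0.003,0,220],
    [0,0,0,0,220]
  ]
}}

```text
clock: 8.65
tcp_pos: [0.6102, -0.1157, 0.0386]
orientation: [-0.0, 0.644, 0.765, -0.0]
wrist_force: [-0.8, -0.8, 0.1]
finger_gap: 0.0273
```

{"fn": "send_rows", "kwargs": {
  "targets": [
    [0,0,0,0,130],
    [0,0,0,0,130],
    [0,0,0,0,130],
    [0,0,0.02,0,130],
    [0,0,0.04,0,130],
    [0,0,0.04,0,130],
    [-0.02,0.02,0,0,120],
    [-0.025,0.025,0,0,110],
    [-0.025,0.025,0,0,110],
    [-0.033,0.033,0,0,110],
    [-0.033,0.033,0,0,110],
    [-0.033,0.031,0,0,110]
  ]
}}

```text
clock: 9.85
tcp_pos: [0.4402, 0.0524, 0.1396]
orientation: [0.0, 0.644, 0.765, 0.0]
wrist_force: [1.1, 1.0, -0.2]
finger_gap: 0.0488
```

{"fn": "send_rows", "kwargs": {
  "targets": [
    [0,0,0,0,110],
    [0,0,0,0,110]
  ]
}}

```text
clock: 10.05
tcp_pos: [0.4413, 0.052, 0.14]
orientation: [0.001, 0.643, 0.766, 0.0]
wrist_force: [0.9, 0.2, 0.6]
finger_gap: 0.0488
```

```bash
python3 - <<'E'
from h import *
snap('scene','s4.png',(150,300,150,350),3.8)
E
python3 meas.py
```

```text
scene table z 0.00033905423424196446 0.0028109834168198017
476 0.0358 [ 0.5822 -0.3611] 74 63.2 (137, 158) [131 128 124]
356 0.0386 [0.3248 0.1527] 258 51.3 (349, 160) [57 28 70]
245 0.0633 [0.4419 0.0517] 108 33.3 (295, 177) [90 88 84]
389 0.0384 [0.4243 0.1468] 304 53.8 (332, 189) [107 103  97]
415 0.0384 [0.3969 0.2441] 308 54.4 (373, 197) [174 169 160]
5102 0.0336 [ 0.6338 -0.024 ] 4122 296.6 (231, 230) [107 105 104]
438 0.0631 [0.4761 0.2401] 235 45.1 (361, 220) [131 127 123]
943 0.046 [ 0.733  -0.2205] 280 101.2 (136, 226) [52 69 86]
152 0.0209 [ 0.8182 -0.4142] 127 64.7 (51, 225) [171 169 156]
375 0.0631 [0.5141 0.3241] 199 39.2 (390, 248) [127 123 119]
393 0.0632 [0.4837 0.4021] 195 38.3 (427, 252) [133  36  34]
577 0.0618 [0.7081 0.289 ] 221 67.8 (344, 315) [118 118 114]
31 0.0209 [0.7896 0.3935] 27 14.8 (374, 381) [163 162 149]
top table z -0.0005345678539551146 0.0035385469268845934
60 0.0207 [ 0.8186 -0.4143] 45 63.8 (377, 110) [181 176 157]
37 0.0208 [0.8067 0.3937] 29 37.4 (134, 121) [187 183 162]
495 0.0459 [ 0.7398 -0.2161] 131 100.6 (321, 131) [55 67 80]
267 0.0614 [0.7114 0.2884] 80 70.2 (162, 143) [113 110 105]
2174 0.0344 [ 0.6393 -0.0523] 1225 284.9 (269, 164) [104 100  98]
303 0.035 [ 0.5777 -0.3572] 44 105.8 (360, 185) [142 135 129]
177 0.0627 [0.5114 0.3248] 101 39.0 (151, 206) [127 119 114]
170 0.0634 [0.4832 0.402 ] 94 40.2 (126, 216) [145  52  48]
211 0.0632 [0.473  0.2391] 118 43.1 (178, 218) [133 125 120]
243 0.0392 [0.3987 0.2423] 167 51.5 (177, 243) [182 171 156]
```

View pics/s4.png

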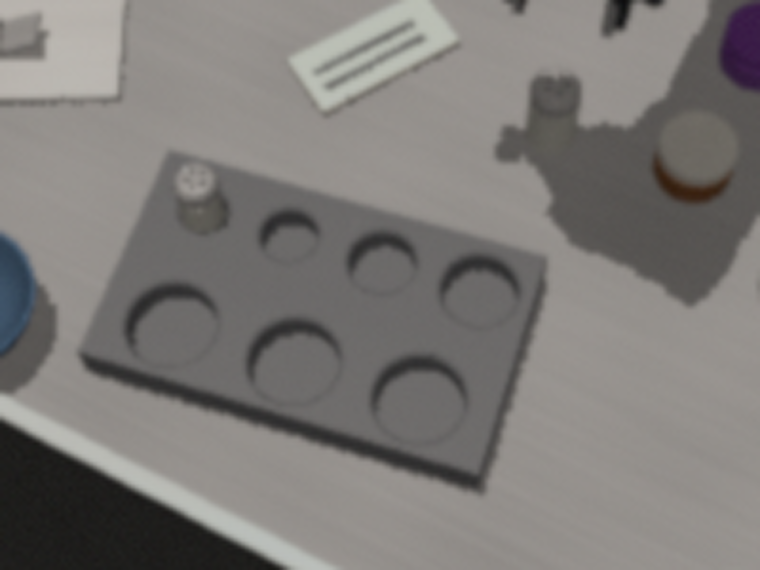

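Shaker 0 stands in well 0 (crop 200,195). Next is shaker 1, directly below the gripper.

{"fn": "send_rows", "kwargs": {
  "targets": [
    [0,0,-0.04,0,110],
    [0,0,-0.04,0,110],
    [0,0,-0.0325,0,110],
    [0,0,0,0,110],
    [0,0,0,0,220],
    [0,0,0,0,220],
    [0,0,0,0,220],
    [0,0,0,0,220],
    [0,0,0,0,120],
    [0,0,0,0,120],
    [0,0,0,-8.2,110],
    [0,0,0,-8.2,110]
  ]
}}

```text
clock: 11.4
tcp_pos: [0.4415, 0.0515, 0.027]
orientation: [0.0, 0.748, 0.664, 0.0]
wrist_force: [0.2, -0.3, 0.5]
finger_gap: 0.0484
```

{"fn": "send_rows", "kwargs": {
  "targets": [
    [0,0,0,-8.2,110],
    [0,0,0,-8.2,110],
    [0,0,0,-8.2,110],
    [0,0,0,-8.2,110],
    [0,0,0,-8.2,110],
    [0,0,0,-8.2,110],
    [0,0,0,-8.2,110],
    [0,0,0,-8.2,110],
    [0,0,0,-8,110],
    [0,0,0,0,110],
    [0,0,0,0,220]
  ]
}}

```text
clock: 12.5
tcp_pos: [0.4415, 0.0515, 0.0269]
orientation: [0.0, 0.996, 0.088, 0.0]
wrist_force: [-0.5, -0.1, 0.9]
finger_gap: 0.0351
```

{"fn": "send_rows", "kwargs": {
  "targets": [
    [0,0,0,0,220],
    [0,0,0,0,220],
    [0,0,0,0,220],
    [0,0,0,0,220],
    [0,0,0.03,0,220],
    [0,0,0.05,0,220],
    [0,0,0,0,220]
  ]
}}

```text
clock: 13.2
tcp_pos: [0.4453, 0.0512, 0.1119]
orientation: [0.001, 0.996, 0.086, 0.005]
wrist_force: [0.5, -0.6, -1.1]
finger_gap: 0.0332
```

{"fn": "send_rows", "kwargs": {
  "targets": [
    [0.02,-0.0139,0,0,220],
    [0.0318,-0.0219,0,0,220],
    [0.0318,-0.0219,0,0,220],
    [0.0318,-0.0219,0,0,220],
    [0.0318,-0.0219,0,0,220],
    [0.0118,-0.008,0,0,220],
    [0,0,0,0,220],
    [0,0,0,0,220],
    [0,0,0,0,220]
  ]
}}

```text
clock: 14.1
tcp_pos: [0.5991, -0.0573, 0.1062]
orientation: [-0.0, 0.996, 0.086, -0.001]
wrist_force: [0.7, -0.0, -1.3]
finger_gap: 0.0338
```

{"fn": "send_rows", "kwargs": {
  "targets": [
    [0.0005,-0.0004,-0.02,0,220],
    [0,0,-0.02,0,220],
    [0,0,-0.005,0,220],
    [0,0,-0.004,0,220],
    [0,0,-0.004,0,220],
    [0,0,-0.004,0,220],
    [0,0,-0.004,0,220],
    [0,0,-0.004,0,220],
    [0,0,-0.003,0,220],
    [0,0,0,0,220]
  ]
}}

```text
clock: 15.1
tcp_pos: [0.6006, -0.0583, 0.0382]
orientation: [-0.0, 0.996, 0.086, -0.0]
wrist_force: [0.1, 1.1, -1.1]
finger_gap: 0.0338
```

{"fn": "send_rows", "kwargs": {
  "targets": [
    [0,0,0,0,110],
    [0,0,0,0,110],
    [0,0,0,0,110],
    [0,0,0.02,0,110],
    [0,0,0.04,0,110],
    [0,0,0.04,0,110],
    [-0.008,0.034,0,8.2,88],
    [-0.008,0.034,0,8.2,88],
    [-0.008,0.034,0,8.2,88],
    [-0.008,0.034,0,8.2,88],
    [-0.008,0.034,0,8.2,88],
    [-0.008,0.034,0,8.2,88]
  ]
}}

```text
clock: 16.3
tcp_pos: [0.5528, 0.1467, 0.1393]
orientation: [0.0, 0.869, 0.496, 0.001]
wrist_force: [0.2, -0.0, 0.3]
finger_gap: 0.0558
```

{"fn": "send_rows", "kwargs": {
  "targets": [
    [-0.008,0.036,0,8.2,88],
    [-0.008,0.036,0,8.2,88],
    [-0.008,0.036,0,8.2,88],
    [-0.008,0.036,0,8.2,88],
    [-0.0075,0.034,0,8,88],
    [0,0,0,0,88],
    [0,0,0,0,88],
    [0,0,0,0,88]
  ]
}}

```text
clock: 17.1
tcp_pos: [0.5137, 0.3228, 0.1388]
orientation: [0.0, 0.644, 0.765, -0.0]
wrist_force: [-0.2, 0.3, 0.7]
finger_gap: 0.0561
```

```bash
python3 - <<'E'
from h import *
snap('scene','s5.png',(150,300,150,350),3.8)
snap('top','t5.png',(110,270,100,300),3.8)
E
python3 meas.py | grep -v "0.02"
```

```text
scene table z 0.00032270201212403204 0.0028365872660693113
478 0.0356 [ 0.5824 -0.3598] 76 76.7 (137, 158) [128 124 121]
355 0.0388 [0.3255 0.1527] 256 51.9 (349, 161) [ 98  49 116]
395 0.0386 [0.4245 0.1468] 304 54.1 (332, 189) [171 166 157]
351 0.0383 [0.3972 0.2402] 266 53.3 (372, 196) [169 164 155]
5205 0.0607 [ 0.6075 -0.0793] 296 86.4 (231, 230) [104 102 101]
436 0.0628 [0.476  0.2398] 247 45.0 (361, 220) [127 123 119]
944 0.0461 [ 0.7332 -0.2204] 276 100.6 (136, 226) [50 66 83]
375 0.0633 [0.5138 0.3243] 196 38.3 (390, 248) [84 81 78]
398 0.0625 [0.4844 0.4026] 207 39.7 (427, 252) [82 18 18]
572 0.0616 [0.7085 0.2884] 212 67.3 (344, 315) [115 114 110]
top table z -0.0005963706158773618 0.0034738434042869307
503 0.046 [ 0.7416 -0.2171] 134 100.9 (321, 131) [58 70 84]
279 0.0607 [0.7114 0.2895] 85 69.8 (162, 144) [116 114 108]
2853 0.0641 [ 0.6026 -0.0794] 157 86.6 (262, 168) [109 105 103]
300 0.0353 [ 0.5787 -0.3581] 44 76.0 (360, 185) [147 139 133]
172 0.0633 [0.5111 0.3247] 86 38.7 (151, 207) [92 88 82]
210 0.0635 [0.4727 0.2399] 117 42.6 (178, 218) [137 130 123]
231 0.0397 [0.4223 0.1452] 157 51.1 (209, 234) [190 180 164]
240 0.0387 [0.3974 0.2431] 182 51.4 (177, 243) [188 177 162]
239 0.0395 [0.3236 0.1525] 174 51.4 (207, 266) [114  68 128]
```

View pics/s5.png

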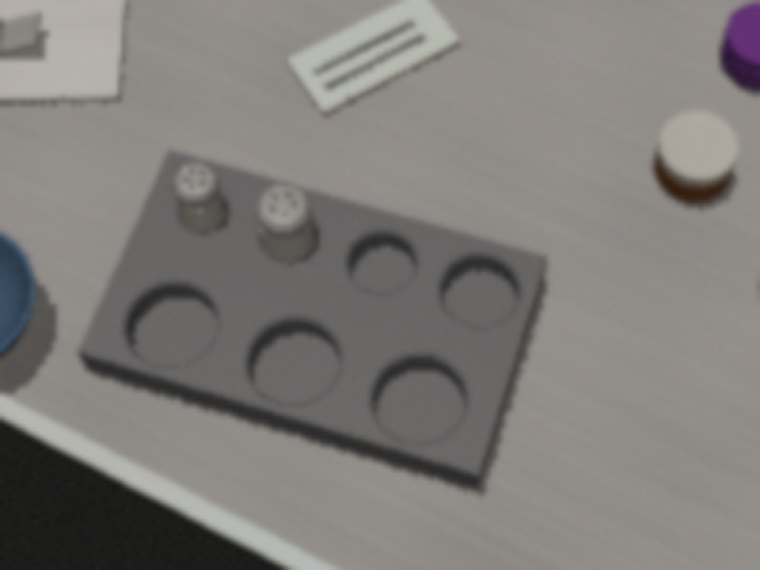

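Shakers 0 and 1 are seated (crop 197,195 and 285,220). Now I'll grip shaker 2, the white one at scene px (390,248). The red decoy at (427,252) stays put.

{"fn": "send_rows", "kwargs": {
  "targets": [
    [0,0.001,-0.04,0,88],
    [0,0,-0.04,0,88],
    [0,0,-0.031,0,88],
    [0,0,0,0,88],
    [0,0,0,0,220],
    [0,0,0,0,220],
    [0,0,0,0,220],
    [0,0,0,0,220],
    [0,0,0,0,95],
    [0,0,0,0,90],
    [0,0,0,-8.2,88],
    [0,0,0,-8.2,88]
  ]
}}

```text
clock: 18.5
tcp_pos: [0.5136, 0.3247, 0.0282]
orientation: [0.0, 0.748, 0.664, 0.0]
wrist_force: [-0.4, 0.3, -0.3]
finger_gap: 0.0556
```

{"fn": "send_rows", "kwargs": {
  "targets": [
    [0,0,0,-8.2,88],
    [0,0,0,-8.2,88],
    [0,0,0,-8.2,88],
    [0,0,0,-8.2,88],
    [0,0,0,-8.2,88],
    [0,0,0,-8.2,88],
    [0,0,0,-8.2,88],
    [0,0,0,-8.2,88],
    [0,0,0,-8.2,88],
    [0,0,0,0,88],
    [0,0,0,0,220]
  ]
}}

```text
clock: 19.6
tcp_pos: [0.5135, 0.3246, 0.028]
orientation: [-0.0, 0.996, 0.086, 0.0]
wrist_force: [0.2, 0.6, 0.3]
finger_gap: 0.0424
```

{"fn": "send_rows", "kwargs": {
  "targets": [
    [0,0,0,0,220],
    [0,0,0,0,220],
    [0,0,0,0,220],
    [0,0,0,0,220],
    [0,0,0.03,0,220],
    [0,0,0.05,0,220],
    [0,0,0,0,220]
  ]
}}

```text
clock: 20.3
tcp_pos: [0.5172, 0.3263, 0.1142]
orientation: [-0.002, 0.996, 0.085, 0.005]
wrist_force: [1.3, -0.2, 0.3]
finger_gap: 0.0394
```

{"fn": "send_rows", "kwargs": {
  "targets": [
    [0.005,-0.0214,0,0,220],
    [0.0095,-0.04,0,0,220],
    [0.0105,-0.044,0,0,220],
    [0.0105,-0.044,0,0,220],
    [0.0105,-0.044,0,0,220],
    [0.0105,-0.044,0,0,220],
    [0.0105,-0.044,0,0,220],
    [0.0095,-0.04,0,0,220],
    [0,0,0,0,220],
    [0,0,0,0,220],
    [0,0,0,0,220]
  ]
}}

```text
clock: 21.4
tcp_pos: [0.5891, 0.004, 0.1071]
orientation: [-0.0, 0.996, 0.085, -0.001]
wrist_force: [-0.2, -0.2, -1.3]
finger_gap: 0.0392
```

{"fn": "send_rows", "kwargs": {
  "targets": [
    [0.0002,-0.0002,-0.02,0,220],
    [0,0,-0.02,0,220],
    [0,0,-0.005,0,220],
    [0,0,-0.004,0,220],
    [0,0,-0.004,0,220],
    [0,0,-0.004,0,220],
    [0,0,-0.004,0,220],
    [0,0,-0.004,0,220],
    [0,0,-0.003,0,220],
    [0,0,0,0,220]
  ]
}}

```text
clock: 22.4
tcp_pos: [0.5898, 0.0029, 0.0393]
orientation: [-0.0, 0.996, 0.084, -0.0]
wrist_force: [-0.6, 0.3, -2.2]
finger_gap: 0.039
```

{"fn": "send_rows", "kwargs": {
  "targets": [
    [0,0,0,0,90],
    [0,0,0,0,90],
    [0,0,0,0,90],
    [0,0,0.02,0,90],
    [0,0,0.04,0,75],
    [0,0,0.04,0,75],
    [-0.0105,0.0215,0,8.2,75],
    [-0.0105,0.0215,0,8.2,75],
    [-0.0105,0.0215,0,8.2,75],
    [-0.0105,0.0215,0,8.2,75],
    [-0.0105,0.0215,0,8.2,75],
    [-0.0105,0.0215,0,8.2,75]
  ]
}}

```text
clock: 23.6
tcp_pos: [0.5268, 0.1328, 0.1402]
orientation: [0.0, 0.869, 0.494, 0.0]
wrist_force: [0.2, 0.0, -0.1]
finger_gap: 0.0602
```

{"fn": "send_rows", "kwargs": {
  "targets": [
    [-0.0105,0.0215,0,8.2,75],
    [-0.0105,0.0215,0,8.2,75],
    [-0.0105,0.0215,0,8.2,75],
    [-0.0105,0.0215,0,8.2,75],
    [-0.0105,0.0215,0,8.2,75],
    [0,0,0,0,75],
    [0,0,0,0,75],
    [0,0,0,0,75]
  ]
}}

```text
clock: 24.4
tcp_pos: [0.475, 0.239, 0.14]
orientation: [0.0, 0.644, 0.765, 0.0]
wrist_force: [0.4, 0.1, -0.0]
finger_gap: 0.0604
```

{"fn": "send_rows", "kwargs": {
  "targets": [
    [0,0.0005,-0.04,0,75],
    [0,0,-0.04,0,75],
    [0,0,-0.0325,0,75],
    [0,0,0,0,75],
    [0,0,0,0,220],
    [0,0,0,0,220],
    [0,0,0,0,220],
    [0,0,0,0,220],
    [0,0,0,0,92],
    [0,0,0,0,92],
    [0,0,0,-8.2,92],
    [0,0,0,-8.2,92]
  ]
}}

```text
clock: 25.6
tcp_pos: [0.4749, 0.2401, 0.0277]
orientation: [0.0, 0.748, 0.664, 0.0]
wrist_force: [0.2, 0.1, -0.2]
finger_gap: 0.0544
```

{"fn": "send_rows", "kwargs": {
  "targets": [
    [0,0,0,-8.2,92],
    [0,0,0,-8.2,92],
    [0,0,0,-8.2,92],
    [0,0,0,-8.2,92],
    [0,0,0,-8.2,92],
    [0,0,0,-8.2,92],
    [0,0,0,-8.2,92],
    [0,0,0,-8.2,92],
    [0,0,0,-8.2,92],
    [0,0,0,0,92],
    [0,0,0,0,220]
  ]
}}

```text
clock: 26.7
tcp_pos: [0.4748, 0.24, 0.0277]
orientation: [-0.0, 0.996, 0.086, 0.0]
wrist_force: [-0.9, -0.1, 1.5]
finger_gap: 0.0452
```

{"fn": "send_rows", "kwargs": {
  "targets": [
    [0,0,0,0,220],
    [0,0,0,0,220],
    [0,0,0,0,220],
    [0,0,0,0,220],
    [0,0,0.03,0,220],
    [0,0,0.05,0,220],
    [0,0,0,0,220]
  ]
}}

```text
clock: 27.4
tcp_pos: [0.4784, 0.2412, 0.1127]
orientation: [-0.001, 0.996, 0.085, 0.005]
wrist_force: [1.3, 1.1, -1.4]
finger_gap: 0.045
```

{"fn": "send_rows", "kwargs": {
  "targets": [
    [0.015,-0.0237,0,0,220],
    [0.02,-0.034,0,0,220],
    [0.02,-0.034,0,0,220],
    [0.02,-0.034,0,0,220],
    [0.02,-0.034,0,0,220],
    [0.0095,-0.014,0,0,220],
    [0,0,0,0,220],
    [0,0,0,0,220],
    [0,0,0,0,220]
  ]
}}

```text
clock: 28.3
tcp_pos: [0.578, 0.0673, 0.1067]
orientation: [-0.0, 0.996, 0.085, -0.001]
wrist_force: [0.2, 0.3, -2.5]
finger_gap: 0.0451
```

{"fn": "send_rows", "kwargs": {
  "targets": [
    [0,0,-0.02,0,220],
    [0,0,-0.02,0,220],
    [0,0,-0.005,0,220],
    [0,0,-0.004,0,220],
    [0,0,-0.004,0,220],
    [0,0,-0.004,0,220],
    [0,0,-0.004,0,220],
    [0,0,-0.004,0,220],
    [0,0,-0.004,0,220],
    [0,0,0,0,220]
  ]
}}

```text
clock: 29.3
tcp_pos: [0.5792, 0.0661, 0.038]
orientation: [-0.0, 0.996, 0.084, 0.0]
wrist_force: [0.0, 0.0, -2.1]
finger_gap: 0.0448
```

{"fn": "send_rows", "kwargs": {
  "targets": [
    [0,0,0,0,85],
    [0,0,0,0,80],
    [0,0,0,0,80],
    [0,0,0.02,0,80],
    [0,0,0.04,0,63],
    [0,0,0.04,0,63],
    [-0.03,0.015,0,0,63],
    [-0.04,0.021,0,0,63],
    [-0.04,0.021,0,0,63],
    [-0.04,0.02,0,0,63],
    [-0.0058,0.003,0,0,63],
    [0,0,0,0,63]
  ]
}}

```text
clock: 30.5
tcp_pos: [0.4225, 0.1468, 0.1389]
orientation: [0.0, 0.996, 0.085, 0.001]
wrist_force: [0.3, 0.3, 0.3]
finger_gap: 0.0641
```

```bash
python3 - <<'E'
from h import *
print(monitor.get_state()['tcp_pos'])
snap('scene','s6.png',(120,300,130,400),2.9)
d=snap('top','t6.png',(110,270,100,300),3.8)
E
python3 meas.py | grep -v "0.02"
```

```text
[0.42251246 0.14680757 0.13886543]
479 0.0356 [ 0.5818 -0.3599] 70 105.0 (136, 158) [130 126 122]
219 0.0383 [0.3248 0.1619] 157 51.0 (353, 162) [70 40 84]
394 0.0384 [0.358  0.2397] 300 54.6 (377, 184) [104 100  94]
392 0.0386 [0.4243 0.1469] 303 53.1 (332, 189) [109 105  98]
5620 0.0708 [ 5.922e-01 -2.000e-04] 702 217.6 (234, 229) [106 104 103]
941 0.0462 [ 0.7324 -0.2203] 268 101.1 (136, 226) [51 67 84]
394 0.063 [0.4838 0.4019] 193 38.1 (427, 252) [129  35  34]
579 0.062 [0.7095 0.2884] 213 67.7 (344, 315) [116 116 112]
top table z -0.0005809857533096707 0.00349282948621519
485 0.046 [ 0.7403 -0.2178] 143 101.6 (321, 131) [56 68 81]
272 0.0618 [0.7105 0.2897] 77 69.2 (162, 144) [114 111 106]
3126 0.0701 [ 0.5892 -0.0006] 411 216.2 (260, 169) [106 102 100]
297 0.035 [ 0.5755 -0.3546] 49 104.9 (360, 185) [143 136 130]
170 0.0631 [0.4826 0.402 ] 96 38.4 (126, 216) [144  51  47]
81 0.0381 [0.419  0.1308] 59 44.1 (213, 235) [182 172 157]
53 0.0382 [0.3302 0.1329] 33 34.5 (213, 264) [108  64 114]
```

View pics/s6.png

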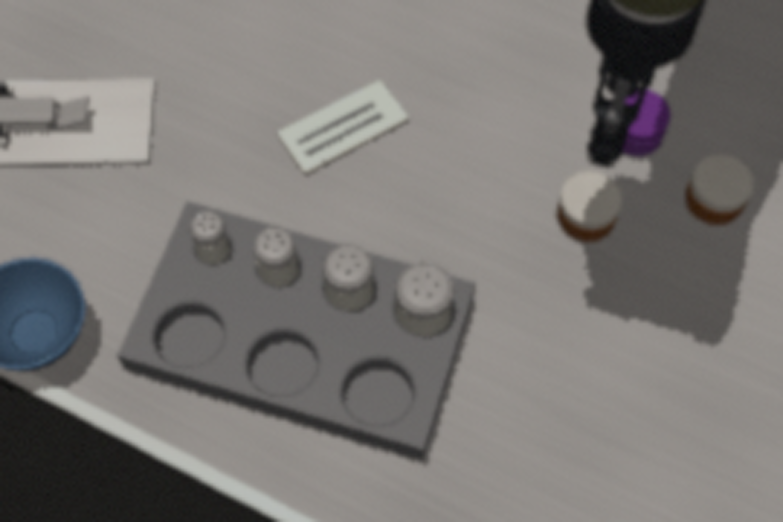

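All four shakers are down in their wells. The pot at scene px (373,197) has been knocked aside and is now at about (0.358, 0.240). I'll pick the nearer pot (332,189) first.

{"fn": "send_rows", "kwargs": {
  "targets": [
    [0,0,-0.04,0,63],
    [0,0,-0.04,0,63],
    [0,0,-0.03,0,63],
    [0,0,-0.01,0,63],
    [0,0,0,0,63],
    [0,0,0,0,63],
    [0,0,0,0,200],
    [0,0,0,0,200],
    [0,0,0,0,200],
    [0,0,0,0,200],
    [0,0,0,0,200]
  ],
  "newtons": 30
}}

```text
clock: 31.8
tcp_pos: [0.4252, 0.1464, 0.0201]
orientation: [0.0, 0.996, 0.084, 0.002]
wrist_force: [0.2, -0.0, 6.5]
finger_gap: 0.0505
```

{"fn": "send_rows", "kwargs": {
  "targets": [
    [0,0,0.01,0,200],
    [0,0,0.02,0,200],
    [0,0,0.04,0,200],
    [0,0,0,0,200],
    [0,0,0,0,200]
  ]
}}

```text
clock: 32.3
tcp_pos: [0.4245, 0.1465, 0.0899]
orientation: [-0.0, 0.996, 0.084, 0.002]
wrist_force: [-0.6, -0.6, -0.3]
finger_gap: 0.0507
```

```bash
python3 - <<'E'
from h import *
s=monitor.get_state();print(s['tcp_pos'],s['wrist_force'])
snap('scene','s7.png',(90,240,250,450),3.9)
E
```

```text
[0.42446084 0.14649098 0.08990732] [-0.61689103 -0.63007581 -0.26017079]
```

View pics/s7.png

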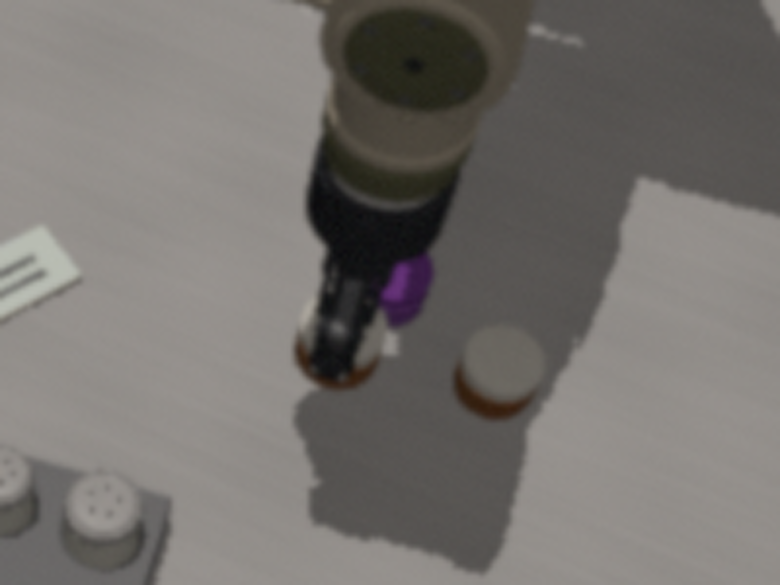

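{"fn": "send_rows", "kwargs": {
  "targets": [
    [0,0,0.04,0,200],
    [0.0167,-0.0154,0.015,0,200],
    [0.03,-0.0275,0,0,200],
    [0.036,-0.0325,0,0,200],
    [0.036,-0.0325,0,0,200],
    [0.036,-0.0325,0,0,200],
    [0.036,-0.0325,0,0,200],
    [0.036,-0.0325,0,0,200],
    [0.036,-0.033,0,0,200],
    [0,0,0,0,200],
    [0,0,0,0,200],
    [0,0,0,0,200]
  ]
}}

```text
clock: 33.55
tcp_pos: [0.6845, -0.0913, 0.142]
orientation: [-0.001, 0.996, 0.085, -0.001]
wrist_force: [-0.0, -0.1, -0.4]
finger_gap: 0.0506
```

```bash
python3 - <<'E'
from h import *
s=monitor.get_state();print(s['tcp_pos'],s['wrist_force'])
snap('scene','s8.png',(120,300,110,350),3.3)
E
```

```text
[ 0.68453823 -0.09127913  0.1419881 ] [-0.03286712 -0.06424096 -0.37833819]
```

View pics/s8.png

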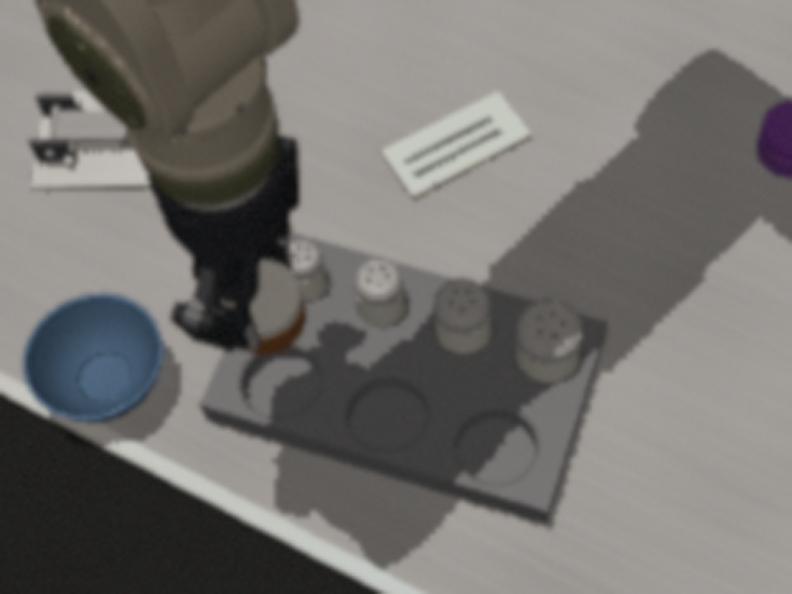

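{"fn": "send_rows", "kwargs": {
  "targets": [
    [0.001,0,-0.03,0,200],
    [0,0,-0.03,0,200],
    [0,0,-0.02,0,200],
    [0,0,0,0,200],
    [0,0,0,0,200]
  ]
}}

```text
clock: 34.1
tcp_pos: [0.6865, -0.0911, 0.0642]
orientation: [-0.0, 0.996, 0.085, -0.0]
wrist_force: [0.8, -0.6, 0.6]
finger_gap: 0.0504
```

{"fn": "send_rows", "kwargs": {
  "targets": [
    [0.0005,-0.0005,-0.01,0,200],
    [0,0,-0.006,0,200],
    [0,0,-0.005,0,200],
    [0,0,-0.005,0,200],
    [0,0,-0.004,0,200],
    [0,0,-0.001,0,200],
    [0,0,0,0,200]
  ]
}}

```text
clock: 34.8
tcp_pos: [0.6874, -0.0927, 0.032]
orientation: [-0.0, 0.996, 0.084, -0.0]
wrist_force: [-0.4, 0.8, -0.9]
finger_gap: 0.0508
```

{"fn": "send_rows", "kwargs": {
  "targets": [
    [0,0,-0.0012,0,200],
    [0,0,0,0,90],
    [0,0,0,0,75],
    [0,0,0,0,63],
    [0,0,0,0,63],
    [0,0,0.02,0,63],
    [0,0,0.04,0,63],
    [0,0,0.04,0,63],
    [0,0,0.03,0,63]
  ]
}}

```text
clock: 35.7
tcp_pos: [0.6882, -0.0928, 0.1641]
orientation: [0.0, 0.996, 0.084, 0.001]
wrist_force: [-0.5, -0.2, -0.0]
finger_gap: 0.0644
```

```bash
python3 - <<'E'
from h import *
from fit import disc
for c in('scene','top'):
    d=snap(c,c+'9.png')
    print(c,disc(d,(.358,.240),.052,.036))
E
```

```text
scene (array([0.35860183, 0.23968161]), np.float64(20.529591734190454), 639)
top (array([0.35338717, 0.23703828]), np.float64(230.69140905555224), 487)
```

View pics/scene9.png

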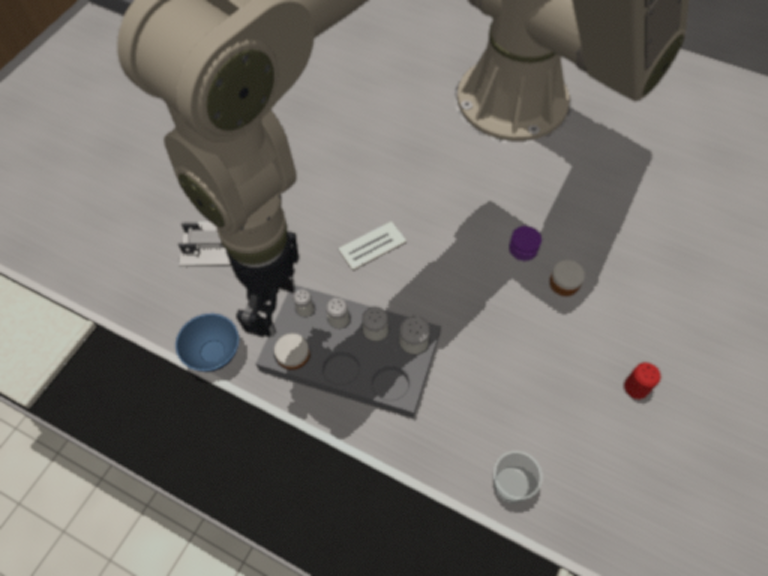

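{"fn": "send_rows", "kwargs": {
  "targets": [
    [-0.03,0.0303,0,0,63],
    [-0.0425,0.0425,0,0,63],
    [-0.0425,0.0425,0,0,63],
    [-0.0425,0.0425,0,0,63],
    [-0.0425,0.0425,0,0,63],
    [-0.0425,0.0425,0,0,63],
    [-0.0425,0.0425,0,0,63],
    [-0.03,0.032,0,0,63],
    [-0.015,0.015,0,0,63],
    [0,0,0,0,63],
    [0,0,0,0,63],
    [0,0,0,0,63]
  ]
}}

```text
clock: 37.0
tcp_pos: [0.4012, 0.1963, 0.161]
orientation: [0.0, 0.996, 0.084, 0.0]
wrist_force: [0.3, -0.7, -1.1]
finger_gap: 0.0641
```

```bash
python3 - <<'E'
from h import *
from fit import disc
print(monitor.get_state()['tcp_pos'])
for c in('scene','top'):
    d=snap(c,c+'10.png')
    print(c,disc(d,(.358,.240),.052,.036))
E
python3 meas.py | grep -v "0.02"
```

```text
[0.40122294 0.1962767  0.16100345]
scene (array([0.35806769, 0.23951052]), np.float64(21.628455112610304), 639)
top (array([0.35788705, 0.24442733]), np.float64(205.41961406027414), 487)
474 0.0356 [ 0.5813 -0.3621] 74 58.9 (137, 158) [128 125 121]
360 0.039 [0.3251 0.1525] 255 52.2 (349, 160) [ 98  49 117]
394 0.0384 [0.3579 0.2401] 298 53.8 (377, 184) [104 100  94]
5925 0.0709 [5.92e-01 4.00e-04] 704 218.8 (232, 230) [105 103 102]
934 0.0461 [ 0.7338 -0.22  ] 274 101.7 (136, 226) [50 66 83]
398 0.0636 [0.4843 0.4022] 192 38.2 (427, 252) [128  35  34]
577 0.0612 [0.7078 0.2889] 226 68.1 (345, 315) [115 114 111]
top table z -0.0006245447153014894 0.003388870568056052
497 0.0461 [ 0.7396 -0.2169] 135 101.6 (321, 131) [57 68 82]
276 0.0613 [0.7101 0.2889] 79 69.1 (162, 144) [114 112 106]
3324 0.0699 [ 0.5891 -0.0006] 413 217.8 (262, 168) [107 103 101]
298 0.0361 [ 0.5814 -0.3628] 34 51.9 (360, 185) [143 136 129]
240 0.0393 [0.3252 0.1505] 184 51.4 (207, 266) [111  65 124]
```

View pics/scene10.png

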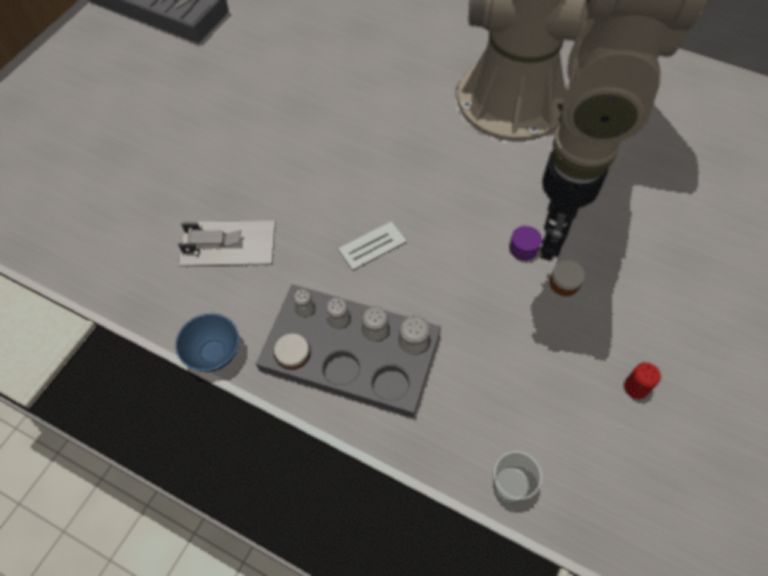

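{"fn": "send_rows", "kwargs": {
  "targets": [
    [-0.015,0.015,0,0,63],
    [-0.015,0.015,0,0,63],
    [-0.0137,0.0132,0,0,63],
    [0,0,-0.03,0,63],
    [0,0,-0.04,0,63],
    [0,0,-0.03,0,63],
    [0,0,0,0,63],
    [0,0,0,0,63]
  ]
}}

```text
clock: 38.0
tcp_pos: [0.3567, 0.2396, 0.0613]
orientation: [0.0, 0.996, 0.084, -0.001]
wrist_force: [0.0, -0.5, -0.1]
finger_gap: 0.0643
```

{"fn": "send_rows", "kwargs": {
  "targets": [
    [0.0008,0,-0.02,0,63],
    [0,0,-0.015,0,63],
    [0,0,-0.006,0,63],
    [0,0,0,0,63],
    [0,0,0,0,63],
    [0,0,0,0,200],
    [0,0,0,0,200],
    [0,0,0,0,200],
    [0,0,0,0,200],
    [0,0,0,0,200]
  ]
}}

```text
clock: 39.0
tcp_pos: [0.3584, 0.2403, 0.0215]
orientation: [-0.0, 0.996, 0.084, 0.001]
wrist_force: [0.1, -0.9, 6.1]
finger_gap: 0.0504
```

{"fn": "send_rows", "kwargs": {
  "targets": [
    [0,0,0.01,0,200],
    [0,0,0.02,0,200],
    [0,0,0.04,0,200],
    [0,0,0.05,0,200],
    [0,0,0,0,200]
  ]
}}

```text
clock: 39.5
tcp_pos: [0.3614, 0.2417, 0.1471]
orientation: [-0.002, 0.996, 0.085, 0.005]
wrist_force: [1.2, -0.1, -0.9]
finger_gap: 0.0508
```

{"fn": "send_rows", "kwargs": {
  "targets": [
    [0.015,-0.012,0.005,0,200],
    [0.0301,-0.0241,0,0,200],
    [0.0351,-0.0282,0,0,200],
    [0.0351,-0.0282,0,0,200],
    [0.0351,-0.0282,0,0,200],
    [0.0351,-0.0282,0,0,200],
    [0.0351,-0.0282,0,0,200],
    [0.0351,-0.0282,0,0,200],
    [0.0301,-0.0241,0,0,200],
    [0.0201,-0.0161,0,0,200],
    [0.01,-0.008,0,0,200],
    [0,0,0,0,200]
  ]
}}

```text
clock: 40.7
tcp_pos: [0.6743, -0.0151, 0.1446]
orientation: [0.0, 0.997, 0.083, -0.0]
wrist_force: [0.1, -0.5, -1.6]
finger_gap: 0.051
```

{"fn": "send_rows", "kwargs": {
  "targets": [
    [0,0,0,0,200],
    [0,0,0,0,200]
  ]
}}

```text
clock: 40.9
tcp_pos: [0.6724, -0.0127, 0.1453]
orientation: [-0.0, 0.996, 0.085, -0.0]
wrist_force: [0.3, 0.4, 0.3]
finger_gap: 0.0505
```

{"fn": "send_rows", "kwargs": {
  "targets": [
    [0.0007,-0.0002,-0.03,0,200],
    [0,0,-0.03,0,200],
    [0,0,-0.022,0,200],
    [0,0,-0.01,0,200],
    [0,0,-0.006,0,200],
    [0,0,-0.005,0,200],
    [0,0,-0.005,0,200],
    [0,0,-0.004,0,200],
    [0,0,0,0,200],
    [0,0,0,0,200]
  ]
}}

```text
clock: 41.9
tcp_pos: [0.6743, -0.0138, 0.0334]
orientation: [0.0, 0.996, 0.084, 0.0]
wrist_force: [0.2, 0.1, 0.3]
finger_gap: 0.0507
```

{"fn": "send_rows", "kwargs": {
  "targets": [
    [0,0,-0.0015,0,200],
    [0,0,0,0,90],
    [0,0,0,0,75],
    [0,0,0,0,63],
    [0,0,0,0,63],
    [0,0,0.02,0,63],
    [0,0,0.04,0,63],
    [0,0,0.05,0,63],
    [0,0.03,0.03,0,63],
    [-0.02,0.04,0,0,63],
    [-0.04,0.04,0,0,63],
    [-0.04,0.04,0,0,63]
  ]
}}

```text
clock: 43.1
tcp_pos: [0.5827, 0.1281, 0.1719]
orientation: [-0.0, 0.996, 0.084, 0.001]
wrist_force: [-0.2, 0.5, 0.6]
finger_gap: 0.0644
```

{"fn": "send_rows", "kwargs": {
  "targets": [
    [-0.02,0.03,0,0,63],
    [0,0,0,0,63],
    [0,0,0,0,63]
  ]
}}

```text
clock: 43.4
tcp_pos: [0.5633, 0.1577, 0.1722]
orientation: [0.0, 0.996, 0.085, 0.001]
wrist_force: [0.4, -0.3, -0.3]
finger_gap: 0.0645
```

```bash
python3 - <<'E'
from h import *
from fit import disc
print(monitor.get_state()['tcp_pos'])
for c,cr,sc in(('scene',(110,290,100,320),3.4),('top',(120,270,200,400),3.8)):
    d=snap(c,c+'11.png',cr,sc)
    K=cloud(d)
    print(c,carrier(d)[0] if 0 else '', disc(d,(.687,-.092),.052,.046),disc(d,(.674,-.013),.052,.046))
E
python3 meas.py | grep -v "0.02"
```

```text
[0.56334303 0.15765618 0.17215616]
scene  (array([ 0.68813379, -0.09124027]), np.float64(18.59244875316515), 775) (array([ 0.67473194, -0.0133602 ]), np.float64(21.542822309723064), 802)
top  (array([ 0.68659315, -0.09055077]), np.float64(12.051004688776505), 431) (array([ 0.67309677, -0.01220635]), np.float64(13.809056332921992), 435)
480 0.0353 [ 0.5806 -0.3587] 90 76.0 (137, 158) [134 131 127]
62 0.0383 [0.3237 0.1717] 44 36.9 (357, 163) [58 31 67]
6272 0.0706 [ 0.5922 -0.    ] 716 217.4 (231, 230) [110 108 107]
942 0.0461 [ 0.7329 -0.221 ] 277 100.5 (136, 226) [53 70 88]
396 0.0629 [0.4842 0.4021] 201 38.8 (427, 252) [134  37  36]
578 0.0618 [0.7081 0.2892] 216 67.2 (345, 315) [121 120 116]
31 0.0195 [0.79  0.393] 31 15.1 (374, 381) [165 164 151]
top table z -0.0005832754369488047 0.0034870135004670673
60 0.0195 [ 0.8204 -0.4147] 54 65.4 (377, 110) [180 176 154]
492 0.0462 [ 0.7404 -0.2145] 128 101.9 (321, 131) [55 67 80]
3523 0.0703 [ 5.889e-01 -5.000e-04] 420 217.6 (261, 167) [105 101  99]
299 0.036 [ 0.5768 -0.3551] 44 105.7 (360, 185) [141 134 128]
164 0.0638 [0.4829 0.4014] 89 37.1 (126, 216) [144  49  45]
```

View pics/scene11.png

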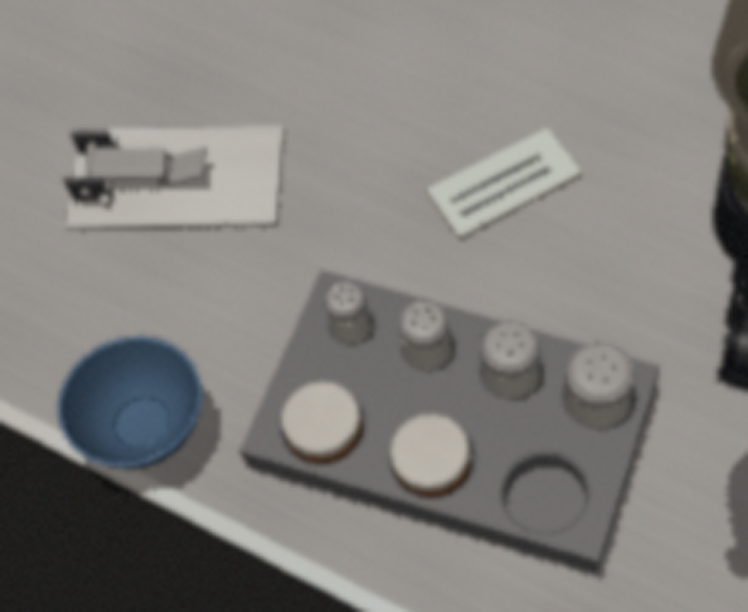

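View pics/top11.png

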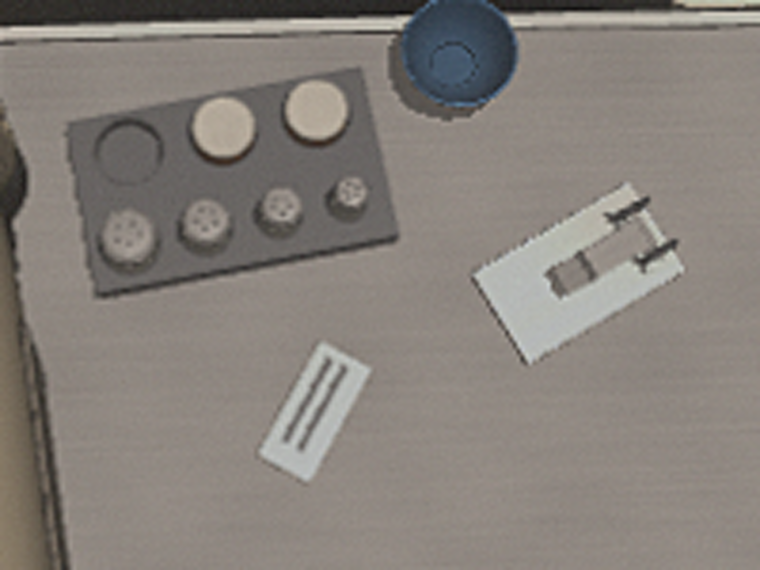

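Four shakers and two pots are seated, which is every one that was present, and pocket 2 stays empty. Next I'll measure the marker (top crop 315,412) and the clip (580,275).

```bash
cat > clip.py <<'E'
from fit import *
def rectfit(d,z,x0,L,W,r,drop=None,thr=None):
    P,k=planepix(d,z,x0[:2],r)
    im=d['img'].astype(float).reshape(-1,3)
    b=im.mean(1)[k]
    l=(P-x0[:2])@rot(x0[2])
    ins=(abs(l[:,0])<L/2-.008)&(abs(l[:,1])<W/2-.008); out=(abs(l[:,0])>L/2+.01)|(abs(l[:,1])>W/2+.01)
    if drop is not None:
        keep=~drop(l); P,b,l,ins,out=P[keep],b[keep],l[keep],ins[keep],out[keep]
    t=(np.median(b[ins])+np.median(b[out]))/2
    M=b>t
    x,f,n=fitmask(P,M,lambda q:np.minimum(L/2-abs(q[:,0]),W/2-abs(q[:,1])),x0)
    return x,round(f,1),n,round(t)
def both():
    R={}
    for c in('scene','top'):
        d=eyes.read_camera(c)
        R[c]=d
    return R
def markdrop(l): return (abs(l[:,0])<.045)&(abs(l[:,1])<.015)
def clipdrop(l): return (abs(l[:,1])<.030)&(l[:,0]>-.04)|(l[:,0]>.03)&(l[:,0]<.11)&(abs(l[:,1])<.040)
if __name__=='__main__':
    import sys
    for c,d in both().items():
        x=rectfit(d,.008,[.44,-.083,float(sys.argv[1]) if len(sys.argv)>1 else -.55],.11,.05,.085,markdrop);print(c,'marker',x[0].round(4),np.degrees(x[0][2]).round(2),x[1:])
        x=rectfit(d,.008,[.552,-.311,-1.0],.16,.09,.125,clipdrop);print(c,'clip',x[0].round(4),np.degrees(x[0][2]).round(2),x[1:])
E
python3 - <<'E'
import sys;sys.path.insert(0,'.')
from h import *
from clip import *
for c,d in both().items():
    p=cloud(d)
    im=d['img'].mean(2)
    m=(abs(p[...,0]-.44)<.09)&(abs(p[...,1]+.083)<.08)&(im>150)&(p[...,2]<.02)
    print(c,m.sum(),cv2.minAreaRect(p[m][:,:2].astype(np.float32)*1000))
    m=(abs(p[...,0]-.55)<.13)&(abs(p[...,1]+.31)<.13)&(im>150)&(p[...,2]<.02)
    print(c,m.sum(),cv2.minAreaRect(p[m][:,:2].astype(np.float32)*1000))
for n in ['marker_mid','clip','clip_stop','press_bar']:
    for c in('top','scene'):print(n,c,[(np.round(q['xyz'],3).tolist(),round(q['conf'],2)) for q in eyes.tip_of(n,c)][:2])
E
```

```text
scene 681 ((440.6871337890625, -72.38851928710938), (124.28430938720703, 177.3308868408203), 89.1188735961914)
scene 1401 ((551.4843139648438, -289.62152099609375), (213.1061248779297, 244.40785217285156), 89.05014038085938)
top 423 ((440.19940185546875, -84.37821960449219), (49.327903747558594, 109.92755126953125), 59.2254638671875)
top 986 ((553.546875, -312.1666564941406), (91.73511505126953, 163.6392822265625), 28.865625381469727)
marker_mid top []
marker_mid scene [([0.439, -0.084, 0.004], 0.64), ([0.554, -0.308, -0.0], 0.59)]
clip top [([0.555, -0.314, 0.001], 0.74)]
clip scene [([0.592, 0.006, 0.031], 0.6), ([0.555, -0.309, -0.001], 0.56)]
clip_stop top [([0.577, -0.354, 0.008], 0.78)]
clip_stop scene [([0.573, -0.35, 0.005], 0.77)]
press_bar top [([0.554, -0.317, 0.016], 0.77), ([0.672, -0.014, 0.033], 0.74)]
press_bar scene [([0.557, -0.318, 0.011], 0.58), ([0.634, -0.021, 0.003], 0.22)]
```

```bash
sed -i 's/-.55\]/-.538]/; s/\[.552,-.311,-1.0\]/[.5535,-.311,-1.06]/' clip.py; python3 clip.py -.538; python3 clip.py -.538
```

```text
scene marker [ 0.4381 -0.0839 -0.5356] -30.69 (np.float64(29.2), 2461, 168)
scene clip [ 0.5512 -0.3125 -1.0632] -60.92 (np.float64(60.4), 4607, 164)
top marker [ 0.4398 -0.0839 -0.5399] -30.93 (np.float64(27.0), 2021, 160)
top clip [ 0.5518 -0.3122 -1.0721] -61.43 (np.float64(32.8), 3582, 159)
scene marker [ 0.4381 -0.0838 -0.5347] -30.64 (np.float64(29.5), 2461, 168)
scene clip [ 0.5512 -0.3125 -1.0635] -60.93 (np.float64(61.5), 4607, 165)
top marker [ 0.4398 -0.0839 -0.5479] -31.39 (np.float64(28.1), 2021, 160)
top clip [ 0.5518 -0.3123 -1.0722] -61.43 (np.float64(32.7), 3582, 159)
```

{"fn": "send_rows", "kwargs": {
  "targets": [
    [-0.02,-0.0277,0,7,66],
    [-0.025,-0.036,0,7,66],
    [-0.025,-0.036,0,7,66],
    [-0.025,-0.036,0,7,66],
    [-0.025,-0.036,0,7,66],
    [-0.02,-0.032,0,7,66],
    [-0.0143,-0.02,0,7.3,66],
    [0,0,-0.03,0,66],
    [0,0,-0.04,0,66],
    [0,0,-0.04,0,66],
    [0,0,0,0,66],
    [0,0,0,0,66]
  ]
}}

```text
clock: 45.5
tcp_pos: [0.4086, -0.0665, 0.0619]
orientation: [-0.001, 0.87, 0.492, -0.001]
wrist_force: [0.1, -0.1, 0.4]
finger_gap: 0.064
```

```bash
python3 - <<'E'
from h import *
s=monitor.get_state();print(s['tcp_pos'],np.degrees(2*np.arctan2(s['orientation'][2],s['orientation'][1])))
snap('scene','s12.png',(90,240,180,380),3.8)
E
python3 clip.py -.538
```

```text
[ 0.40859524 -0.06650603  0.06192683] 58.98996057462014
scene marker [ 0.4417 -0.0876 -0.4912] -28.14 (np.float64(121.0), 2461, 160)
scene clip [ 0.5512 -0.3125 -1.0633] -60.92 (np.float64(60.5), 4607, 158)
top marker [ 0.4771 -0.1259  0.9539] 54.66 (np.float64(656.4), 2021, 118)
top clip [ 0.5518 -0.3123 -1.0722] -61.43 (np.float64(32.7), 3582, 165)
```

View pics/s12.png

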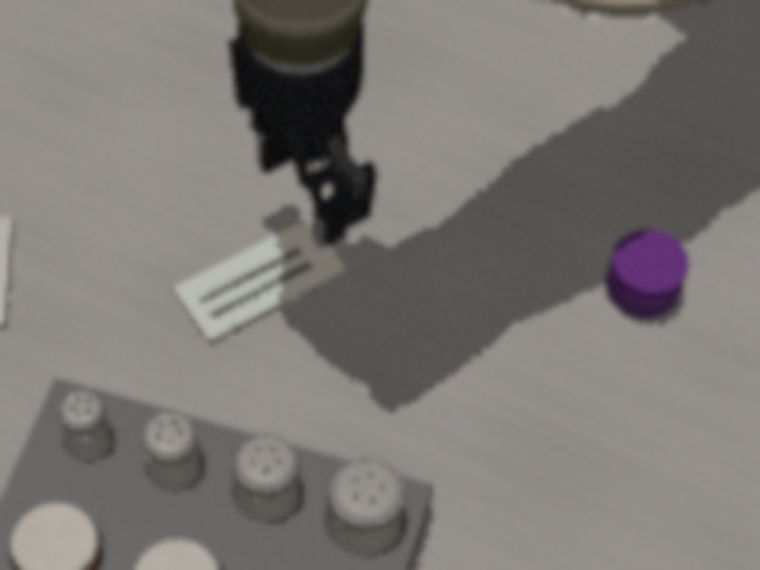

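{"fn": "send_rows", "kwargs": {
  "targets": [
    [0,0,-0.03,0,66],
    [0,0,-0.018,0,66],
    [0,0,-0.006,0,66],
    [0,0,-0.003,0,66],
    [0,0,0,0,66],
    [0,0,0,0,66]
  ]
}}

```text
clock: 46.25
tcp_pos: [0.41, -0.067, 0.0056]
orientation: [0.001, 0.87, 0.492, 0.001]
wrist_force: [-0.2, -0.3, 0.4]
finger_gap: 0.0632
```

{"fn": "send_rows", "kwargs": {
  "targets": [
    [0,0,-0.0025,0,66],
    [0,0,0,0,66],
    [0,0,0,0,66]
  ]
}}

```text
clock: 46.55
tcp_pos: [0.4092, -0.0668, 0.0023]
orientation: [0.0, 0.87, 0.492, 0.0]
wrist_force: [-0.0, 1.0, 0.4]
finger_gap: 0.0634
```

{"fn": "send_rows", "kwargs": {
  "targets": [
    [0,0,-0.0015,0,66],
    [0,0,0,0,66],
    [0,0,0,0,66]
  ]
}}

```text
clock: 46.85
tcp_pos: [0.409, -0.0667, 0.0005]
orientation: [-0.0, 0.87, 0.492, -0.0]
wrist_force: [-0.4, -0.5, -0.1]
finger_gap: 0.0634
```

{"fn": "send_rows", "kwargs": {
  "targets": [
    [0,0,0,0,200],
    [0,0,0,0,200],
    [0,0,0,0,200],
    [0,0,0,0,200],
    [0,0,0,0,200],
    [0,0,0,0,200]
  ],
  "newtons": 40
}}

```text
clock: 47.45
tcp_pos: [0.4092, -0.0667, 0.0009]
orientation: [0.0, 0.87, 0.492, 0.0]
wrist_force: [-1.3, 1.7, 6.1]
finger_gap: 0.0483
```

{"fn": "send_rows", "kwargs": {
  "targets": [
    [0,0,0,0,85],
    [0,0,0,0,85],
    [0,0,-0.0015,0,85],
    [0,0,0,0,85],
    [0,0,0,0,85]
  ]
}}

```text
clock: 47.95
tcp_pos: [0.4089, -0.0667, -0.0011]
orientation: [-0.0, 0.87, 0.492, -0.0]
wrist_force: [-0.1, -0.3, 0.2]
finger_gap: 0.0573
```

{"fn": "send_rows", "kwargs": {
  "targets": [
    [0,0,-0.001,0,85],
    [0,0,0,0,85],
    [0,0,0,0,85]
  ]
}}

```text
clock: 48.25
tcp_pos: [0.4091, -0.0667, -0.0019]
orientation: [-0.0, 0.87, 0.492, 0.0]
wrist_force: [1.2, 0.6, 0.1]
finger_gap: 0.057
```

{"fn": "send_rows", "kwargs": {
  "targets": [
    [0,0,0,0,200],
    [0,0,0,0,200],
    [0,0,0,0,200],
    [0,0,0,0,200],
    [0,0,0,0,200],
    [0,0,0.01,0,200],
    [0,0,0.03,0,200],
    [0,0,0.02,0,200],
    [0,0,0,0,200],
    [0,0,0,0,200]
  ]
}}

```text
clock: 49.25
tcp_pos: [0.4095, -0.0669, 0.0585]
orientation: [0.001, 0.87, 0.492, 0.0]
wrist_force: [0.2, -0.0, -1.6]
finger_gap: 0.0486
```

```bash
python3 - <<'E'
from h import *
s=monitor.get_state();print(s['tcp_pos'],s['finger_gap'],np.degrees(2*np.arctan2(s['orientation'][2],s['orientation'][1])))
d=snap('scene','s13.png',(90,240,180,380),3.8)
p=cloud(d);im=d['img'].astype(int)
m=(abs(p[...,0]-.44)<.08)&(abs(p[...,1]+.083)<.08)&(p[...,2]>.035)&(p[...,2]<.08)&(im.mean(2)>120)&(im.std(2)<25)
q=p[m];print(len(q),np.percentile(q[:,2],[5,25,50,75,95]))
c=np.linalg.lstsq(np.c_[q[:,:2]-[.409,-.067],np.ones(len(q))],q[:,2],rcond=None)[0];print(c)
E
```

```text
[ 0.40945758 -0.06689672  0.05852168] 0.048646118151533455 58.9825875220561
445 [0.06514835 0.0669291  0.06815838 0.06924505 0.07087491]
[-0.00260454  0.00541816  0.06838517]
```

View pics/s13.png

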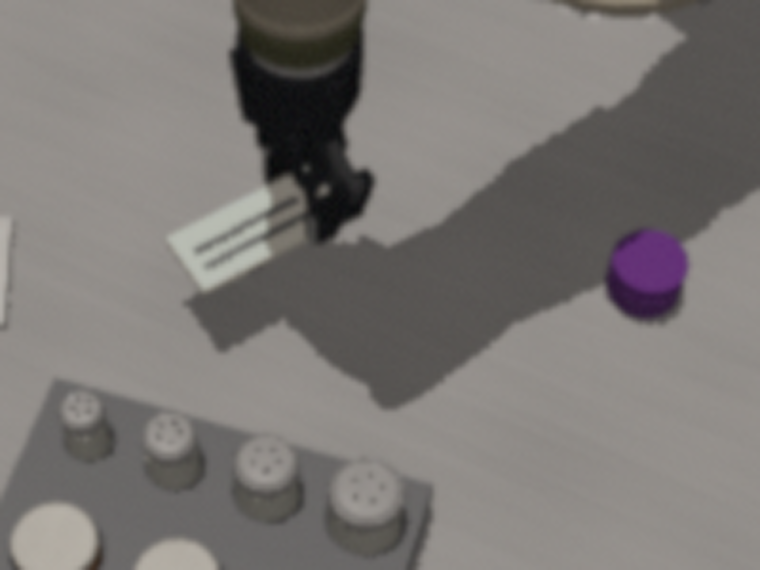

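{"fn": "send_rows", "kwargs": {
  "targets": [
    [0.008,-0.0142,0,-4,200],
    [0.014,-0.023,0,-5,200],
    [0.016,-0.0265,0,-6,200],
    [0.016,-0.0265,0,-6,200],
    [0.014,-0.023,0,-5.2,200],
    [0.008,-0.0133,0,-4,200],
    [0.004,-0.0057,0,0,200],
    [0,0,0,0,200],
    [0,0,0,0,200],
    [0,0,0,0,200]
  ]
}}

```text
clock: 50.3
tcp_pos: [0.4882, -0.1978, 0.0578]
orientation: [-0.001, 0.968, 0.249, -0.0]
wrist_force: [0.6, 0.0, 0.5]
finger_gap: 0.0483
```

```bash
python3 - <<'E'
from clip import *
s=monitor.get_state();t=s['tcp_pos'];print(t,s['finger_gap'],np.degrees(2*np.arctan2(s['orientation'][2],s['orientation'][1])))
def md(l): return markdrop(l)|(l[:,0]<-.01)&(abs(l[:,1])<.08)&(l[:,0]>-.09)
e=np.array([.4818,-.8763])
for c,cr,sc in(('scene',(90,240,90,290),3.8),('top',(140,270,260,420),4.5)):
    d=snap(c,c+'14.png',cr,sc)
    c0=t[:2]+.0345*e
    x=rectfit(d,t[2]+.0098,[c0[0],c0[1],-1.068],.11,.05,.08,md);print(c,'marker',x[0].round(4),np.degrees(x[0][2]).round(2),x[1:])
    x=rectfit(d,.008,[.5515,-.3124,-1.068],.16,.09,.125,lambda l:clipdrop(l)|(l[:,0]<-.02));print(c,'clip',x[0].round(4),np.degrees(x[0][2]).round(2),x[1:])
E
```

```text
[ 0.48818989 -0.1977921   0.05776426] 0.04831317426955786 28.869109987062117
scene marker [ 0.5072 -0.2293 -1.1016] -63.12 (np.float64(184.0), 1309, 163)
scene clip [ 0.5409 -0.291  -1.0934] -62.65 (np.float64(22.9), 2359, 161)
top marker [ 0.4874 -0.2778 -0.56  ] -32.08 (np.float64(159.6), 1055, 123)
top clip [ 0.5937 -0.2899 -0.5583] -31.99 (np.float64(956.1), 1803, 130)
```

View pics/scene14.png

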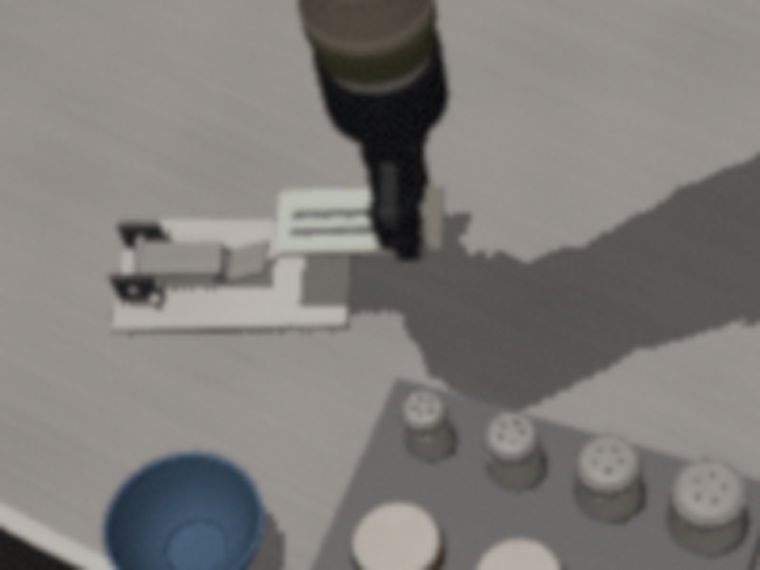

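View pics/top14.png

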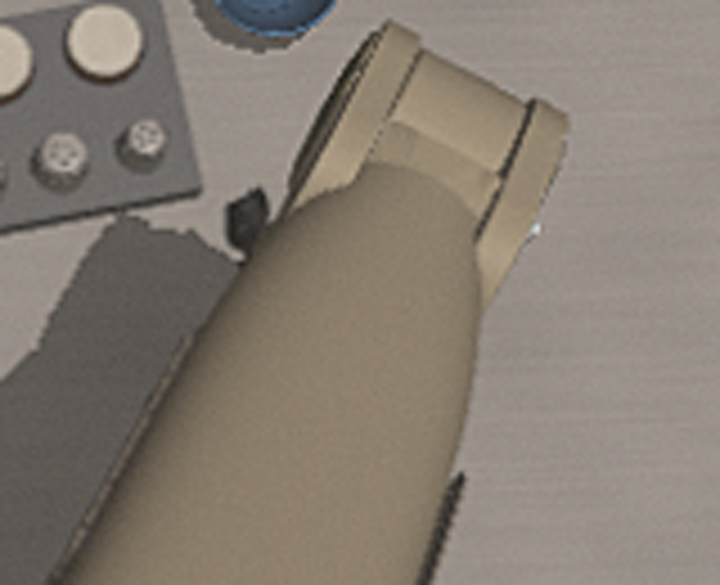

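{"fn": "send_rows", "kwargs": {
  "targets": [
    [0,0,-0.02,0,200],
    [0,0,-0.016,0,200],
    [0,0,-0.01,0,200],
    [0,0,0,0,200],
    [0,0,0,0,200]
  ]
}}

```text
clock: 50.9
tcp_pos: [0.4891, -0.1988, 0.0124]
orientation: [-0.0, 0.969, 0.249, 0.0]
wrist_force: [0.1, 0.0, -0.4]
finger_gap: 0.0486
```

```bash
python3 - <<'E'
from clip import *
s=monitor.get_state();t=s['tcp_pos'];print(t,s['wrist_force'],s['finger_gap'],np.degrees(2*np.arctan2(s['orientation'][2],s['orientation'][1])))
d=snap('scene','s15.png',(110,200,90,230),5.5)
E
```

```text
[ 0.48914153 -0.19878636  0.01238867] [ 0.14225651  0.04925769 -0.41345623] 0.04862394633241499 28.804572034205997
```

View pics/s15.png

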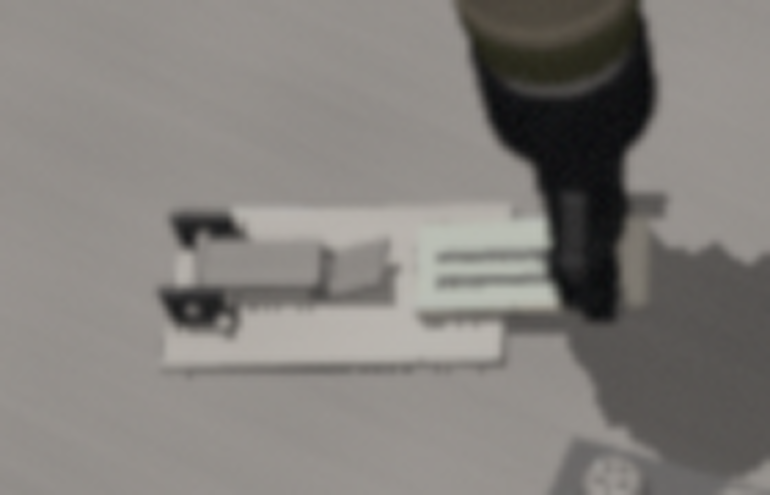

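```bash
python3 - <<'E'
from clip import *
d=eyes.read_camera('scene')
e=np.array([.4818,-.8763]);n=np.array([.8763,.4818]);c=np.array([.5512,-.3125])
# edge profiles: sample along clip-y at several clip-x
import scipy.ndimage as nd
g=d['img'].astype(float)
# marker greener: G-R
gr=g[...,1]-g[...,0]; br=g.mean(2)
for x in(-.055,-.060,-.065,-.07):
    ys=np.arange(-.06,.06,.0005)
    P=np.c_[c+x*e+ys[:,None]*n,np.full(len(ys),.0222)]
    uv=proj(d,P); s=nd.map_coordinates(nd.gaussian_filter(gr,.5),[uv[:,1],uv[:,0]],order=1)
    k=ys[s>(s.max()+np.median(s))/2];print('marker',x,k.min(),k.max(),(k.min()+k.max())/2, round(s.max(),1))
for x in(-.035,-.03,-.03,-.05):
    ys=np.arange(-.07,.07,.0005)
    P=np.c_[c+x*e+ys[:,None]*n,np.full(len(ys),.008)]
    uv=proj(d,P); s=nd.map_coordinates(br,[uv[:,1],uv[:,0]],order=1)
    k=ys[s>160];print('plate',x,k.min(),k.max(),(k.min()+k.max())/2)
xs=np.arange(-.09,.0,.0005);P=np.c_[c+xs[:,None]*e,np.full(len(xs),.0222)]
uv=proj(d,P);s=nd.map_coordinates(gr,[uv[:,1],uv[:,0]],order=1);k=xs[s>(s.max()+s.min())/2];print('front',k.max())
E
```

```text
marker -0.055 -0.021999999999999964 0.024500000000000077 0.0012500000000000566 3.9
marker -0.06 -0.021999999999999964 0.025500000000000078 0.001750000000000057 4.0
marker -0.065 -0.021999999999999964 0.025500000000000078 0.001750000000000057 3.9
marker -0.07 -0.021999999999999964 0.025500000000000078 0.001750000000000057 3.9
plate -0.035 -0.04299999999999998 0.043500000000000094 0.00025000000000005573
plate -0.03 -0.04299999999999998 0.044000000000000095 0.000500000000000056
plate -0.03 -0.04299999999999998 0.044000000000000095 0.000500000000000056
plate -0.05 -0.043999999999999984 0.043500000000000094 -0.0002499999999999447
front -0.041499999999999954
```

{"fn": "send_rows", "kwargs": {
  "targets": [
    [-0.0006,-0.0003,-0.003,0,200],
    [0,0,-0.0024,0,200],
    [0,0,0,0,200],
    [0,0,0,0,200]
  ]
}}

```text
clock: 51.4
tcp_pos: [0.4884, -0.1992, 0.0067]
orientation: [-0.0, 0.969, 0.249, 0.0]
wrist_force: [-0.7, 0.5, -0.6]
finger_gap: 0.0486
```

{"fn": "send_rows", "kwargs": {
  "targets": [
    [0.0019,-0.0035,0,0,200],
    [0.0029,-0.0053,0,0,200],
    [0.0029,-0.0053,0,0,200],
    [0.0029,-0.0053,0,0,200],
    [0.0029,-0.0053,0,0,200],
    [0.0029,-0.0053,0,0,200],
    [0.0029,-0.0053,0,0,200],
    [0.0019,-0.0035,0,0,200],
    [0,0,0,0,200]
  ]
}}

```text
clock: 52.3
tcp_pos: [0.509, -0.2373, 0.0065]
orientation: [-0.001, 0.969, 0.249, -0.0]
wrist_force: [-2.0, 3.4, 2.8]
finger_gap: 0.0486
```

{"fn": "send_rows", "kwargs": {
  "targets": [
    [0.0024,-0.0044,0,0,200],
    [0.0024,-0.0044,0,0,200],
    [0.0024,-0.0044,0,0,200],
    [0.0024,-0.0044,0,0,200],
    [0.0024,-0.0044,0,0,200],
    [0.0024,-0.0044,0,0,200],
    [0.0024,-0.0044,0,0,200],
    [0,0,0,0,200]
  ]
}}

```text
clock: 53.1
tcp_pos: [0.5272, -0.2701, 0.0068]
orientation: [0.001, 0.969, 0.248, 0.0]
wrist_force: [-0.3, -0.3, -2.6]
finger_gap: 0.0486
```

```bash
python3 - <<'E'
from clip import *
s=monitor.get_state();t=s['tcp_pos'];print(t,s['wrist_force'],s['finger_gap'],s['orientation'])
c=np.array([.5515,-.3124]);e=np.array([.4818,-.8763]);n=np.array([.8763,.4818])
print('clip x,y of marker centre',(t[:2]-c)@e+.0345,(t[:2]-c)@n)
d=snap('scene','s16.png',(110,200,90,230),5.5)
E
```

```text
[ 0.52717257 -0.27010861  0.00678794] [-0.30629708 -0.26087802 -2.64407142] 0.048629901875210046 [7.39854749e-04 9.68709660e-01 2.48195397e-01 3.02988092e-04]
clip x,y of marker centre -0.014280898152405554 -0.0009421350614471311
```

View pics/s16.png

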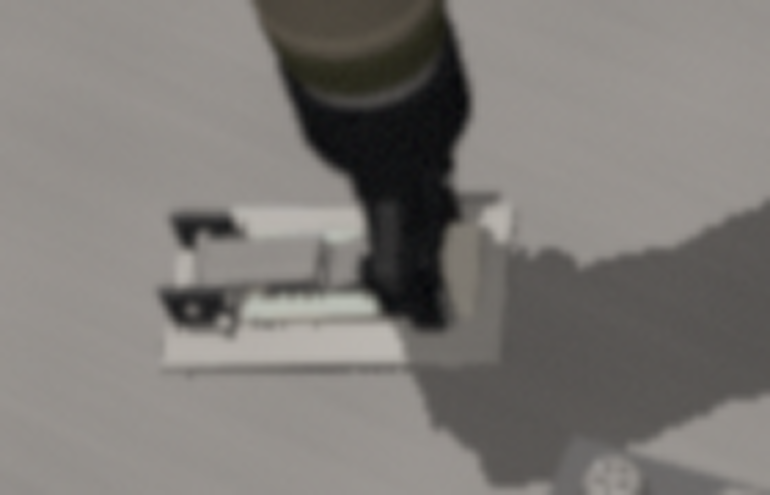

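{"fn": "send_rows", "kwargs": {
  "targets": [
    [0.001,-0.0018,0,0,200],
    [0.001,-0.0018,0,0,200],
    [0,0,0,0,200],
    [0,0,0,0,200]
  ]
}}

```text
clock: 53.55
tcp_pos: [0.5284, -0.2724, 0.0067]
orientation: [0.0, 0.969, 0.249, -0.0]
wrist_force: [-0.6, 0.9, -1.7]
finger_gap: 0.0485
```

{"fn": "send_rows", "kwargs": {
  "targets": [
    [0.0005,-0.0009,0,0,200],
    [0,0,0,0,200],
    [0,0,0,0,200]
  ]
}}

```text
clock: 53.85
tcp_pos: [0.529, -0.2732, 0.0067]
orientation: [-0.0, 0.969, 0.249, 0.0]
wrist_force: [-0.3, 1.3, -1.9]
finger_gap: 0.0488
```

{"fn": "send_rows", "kwargs": {
  "targets": [
    [0.0005,-0.0009,0,0,200],
    [0,0,0,0,200],
    [0,0,0,0,200]
  ]
}}

```text
clock: 54.15
tcp_pos: [0.5295, -0.2741, 0.0067]
orientation: [-0.0, 0.969, 0.249, 0.0]
wrist_force: [-1.0, 1.8, -0.5]
finger_gap: 0.0489
```

{"fn": "send_rows", "kwargs": {
  "targets": [
    [0.0005,-0.0009,0,0,200],
    [0,0,0,0,200],
    [0,0,0,0,200]
  ]
}}

```text
clock: 54.45
tcp_pos: [0.5294, -0.2741, 0.0065]
orientation: [-0.001, 0.969, 0.249, -0.0]
wrist_force: [-2.0, 4.9, -0.3]
finger_gap: 0.0488
```

{"fn": "send_rows", "kwargs": {
  "targets": [
    [0.0005,-0.0009,0,0,200],
    [0,0,0,0,200],
    [0,0,0,0,200]
  ]
}}

```text
clock: 54.75
tcp_pos: [0.5294, -0.2742, 0.0065]
orientation: [-0.002, 0.969, 0.249, -0.0]
wrist_force: [-2.9, 6.6, 1.9]
finger_gap: 0.0488
```

{"fn": "send_rows", "kwargs": {
  "targets": [
    [0,0,0,0,130],
    [0,0,0,0,100],
    [0,0,0,0,70],
    [0,0,0,0,70],
    [0,0,0,0,70]
  ]
}}

```text
clock: 55.25
tcp_pos: [0.531, -0.2768, 0.0071]
orientation: [0.001, 0.969, 0.248, 0.0]
wrist_force: [-0.4, 0.1, 0.4]
finger_gap: 0.0621
```

{"fn": "send_rows", "kwargs": {
  "targets": [
    [0,0,0.02,0,70],
    [0,0,0.04,0,70],
    [0,0,0.04,0,70],
    [-0.02,0.02,0.03,0,70],
    [-0.03,0.04,0,0,70],
    [-0.03,0.045,0,0,70],
    [-0.02,0.045,0,0,70],
    [0,0.045,0,0,70],
    [0,0.045,0,0,70],
    [0,0.045,0,0,70],
    [0,0.045,0,0,70],
    [0,0.045,0,0,70]
  ]
}}

```text
clock: 56.45
tcp_pos: [0.433, 0.0972, 0.1373]
orientation: [0.0, 0.969, 0.248, 0.001]
wrist_force: [1.3, -1.1, 0.7]
finger_gap: 0.0621
```

```bash
cat > chk.py <<'E'
from clip import *
import scipy.ndimage as nd,sys
s=monitor.get_state();t=s['tcp_pos'];print(t,s['wrist_force'],s['finger_gap'])
e=np.array([.4818,-.8763]);n=np.array([.8763,.4818])
for cam,c,cr,sc in(('scene',(.5512,-.3125),(110,200,90,230),5.5),('top',(.5518,-.3123),(140,240,310,400),6)):
    d=snap(cam,cam+sys.argv[1]+'.png',cr,sc);c=np.array(c)
    def md(l): return (l[:,0]>-.02)|(l[:,0]>-.045)&(abs(l[:,1])<.02)
    p=cloud(d);g=d['img'].astype(float);gr=g[...,1]-g[...,0]
    q=(p[...,:2]-c);X=q@e;Y=q@n
    for x in(-.055,-.045,-.035,-.03,.02,.03):
        ys=np.arange(-.04,.04,.0005);P=np.c_[c+x*e+ys[:,None]*n,np.full(len(ys),.016)];uv=proj(d,P)
        v=nd.map_coordinates(nd.gaussian_filter(gr,.6),[uv[:,1],uv[:,0]],order=1)
        k=ys[v>(v.max()+v.min())/2];print(cam,x,k.min().round(4),k.max().round(4),((k.min()+k.max())/2).round(4),round(v.max(),1),round(v.min(),1))
    for y in(-.018,0,.018):
        xs=np.arange(-.1,-.03,.0005);P=np.c_[c+xs[:,None]*e+y*n,np.full(len(xs),.016)];uv=proj(d,P)
        v=nd.map_coordinates(nd.gaussian_filter(gr,.6),[uv[:,1],uv[:,0]],order=1)
        k=xs[v>(v.max()+v.min())/2];print(cam,'rear end y',y,k.min().round(4))
    m=(X>-.06)&(X<-.03)&(abs(Y)<.02);A=np.c_[X[m],Y[m],np.ones(m.sum())];print(cam,'plane',np.linalg.lstsq(A,p[...,2][m],rcond=None)[0].round(4))
E
python3 chk.py 20
```

```text
[0.43296805 0.09716895 0.13726859] [ 1.27182344 -1.13000267  0.68696748] 0.062144367884337574
scene -0.055 -0.026 0.022 -0.002 4.0 -4.7
scene -0.045 -0.0255 0.0235 -0.001 3.9 -4.3
scene -0.035 -0.0245 0.024 -0.0002 4.0 -4.5
scene -0.03 -0.0245 0.024 -0.0002 3.9 -4.1
scene 0.02 -0.0235 0.023 -0.0002 2.4 -4.9
scene 0.03 0.0105 0.0245 0.0175 2.7 -5.0
scene rear end y -0.018 -0.063
scene rear end y 0 -0.0645
scene rear end y 0.018 -0.063
scene plane [ 0.0371 -0.0118  0.0179]
top -0.055 -0.04 0.0395 -0.0002 3.7 0.4
top -0.045 -0.04 0.0395 -0.0002 3.4 0.0
top -0.035 -0.04 0.0395 -0.0002 3.7 -4.7
top -0.03 -0.04 0.0395 -0.0002 3.0 -2.6
top 0.02 -0.04 0.0395 -0.0002 3.6 -8.2
top 0.03 -0.04 0.0395 -0.0002 2.9 -8.6
top rear end y -0.018 -0.081
top rear end y 0 -0.0825
top rear end y 0.018 -0.082
top plane [0.0329 0.0166 0.0162]
```

View pics/scene20.png

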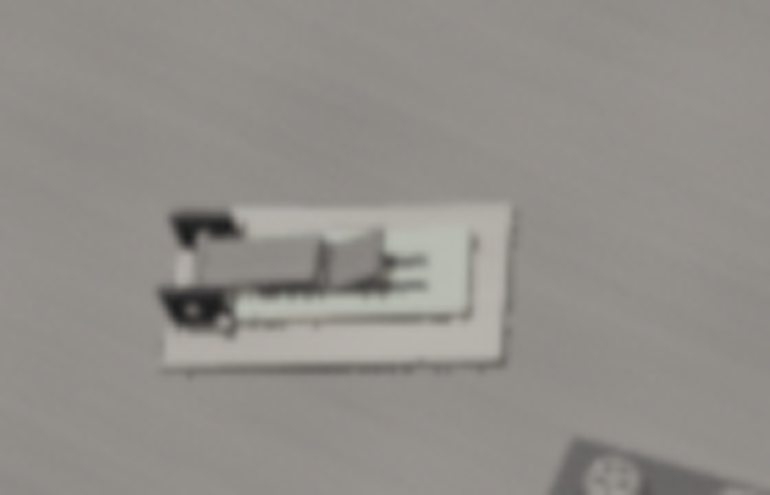

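View pics/top20.png

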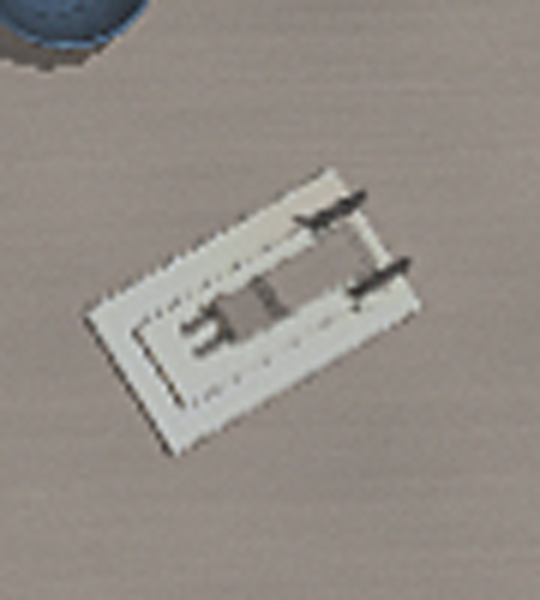

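The marker is under the arm, straight, with its rear edge at clip x = -63 mm, exactly home. I'll run a final check on heights and bystanders.

```bash
python3 - <<'E'
from fit import *
W={'s0':(.6102,-.1155),'s1':(.6004,-.0583),'s2':(.5898,.0029),'s3':(.5792,.0661),'p0':(.6875,-.092),'p1':(.6743,-.0135)}
Z={}
for c in('scene','top'):
    for i in range(3):
        p=cloud(eyes.read_camera(c))
        for k,q in W.items():
            m=(np.hypot(p[...,0]-q[0],p[...,1]-q[1])<.010)&(p[...,2]>.032)
            Z.setdefault((k,c),[]).append(np.median(p[...,2][m]))
        m=(p[...,0]>.6)&(p[...,0]<.65)&(abs(p[...,1])<.03)&(abs(p[...,2]-.03)<.006);Z.setdefault(('deck',c),[]).append(np.median(p[...,2][m]))
for k,v in Z.items():print(k,np.mean(v).round(4))
d=snap('scene','s21.png')
E
python3 meas.py | egrep "(0.70|0.71|0.73|0.74|0.48|0.32)" 
```

```text
('s0', 'scene') 0.0713
('s1', 'scene') 0.0713
('s2', 'scene') 0.0714
('s3', 'scene') 0.0718
('p0', 'scene') 0.0463
('p1', 'scene') 0.0464
('deck', 'scene') 0.0301
('s0', 'top') 0.0701
('s1', 'top') 0.0708
('s2', 'top') 0.0704
('s3', 'top') 0.0704
('p0', 'top') 0.0456
('p1', 'top') 0.0452
('deck', 'top') 0.0293
scene table z 0.00017323676693487 0.0022807842084228867
361 0.0386 [0.3245 0.1526] 263 52.4 (349, 160) [56 27 68]
934 0.046 [ 0.733  -0.2203] 279 100.3 (136, 226) [50 67 84]
397 0.063 [0.4842 0.4021] 205 39.1 (427, 252) [128  35  34]
583 0.0611 [0.7085 0.2885] 215 68.1 (344, 315) [116 115 112]
490 0.0455 [ 0.7407 -0.2167] 145 102.4 (321, 131) [56 68 81]
275 0.0615 [0.7116 0.2892] 89 68.9 (162, 144) [113 110 105]
169 0.0639 [0.483 0.402] 80 39.1 (126, 216) [145  51  48]
```

View pics/s21.png

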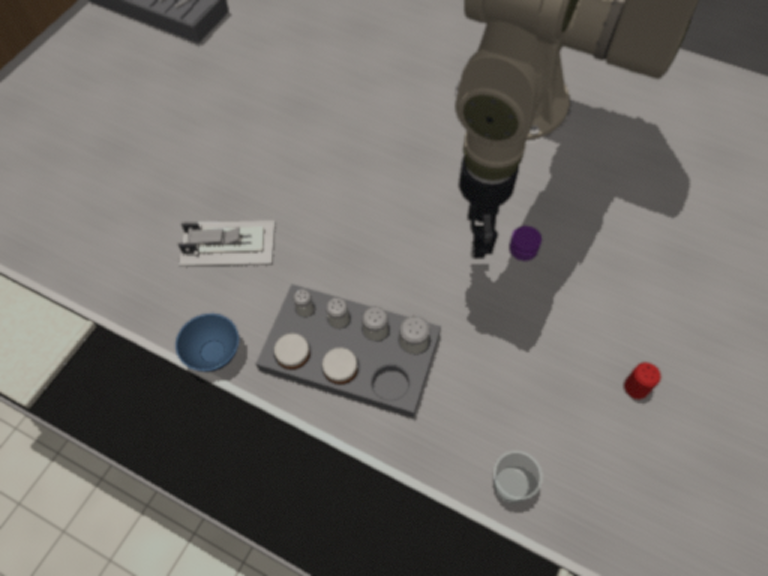

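All heights match seated parts: shaker tops about 71 mm, pots about 46 mm. The bystanders and decoys haven't moved.

```bash
python3 -c "
from workcell import ticket
print(ticket.hand_in())"
```

```text
the job is handed in; nothing more can be done
None
```

The station is laid up and the job was handed in at about 57 s on the robot's clock.

- **Shakers:** All four were present, and each stands in the well that fits it. Their tops read 70–72 mm, against 72 mm expected.
- **Jam pots:** Only two were present, and they stand in pockets 0 and 1. Their lids read 45–46 mm, against 46 mm expected. One pot was knocked about 4 cm aside during the run, so I located it again before picking it up.
- **Marker:** It went in flat under the sprung arm and was pushed to about 7 N against the stop. The scene camera puts its rear edge at clip x = −63 to −64.5 mm (−63 mm expected), and it is centred to within about 1 mm.
- **Left alone:** The tumbler, the bowl and the red and purple look-alikes read the same positions as at the start.

Two final checks gave no usable result. The top camera's colour test could not tell the marker from the plate. Depth fits showed a slope of about 2° along the marker, which I put down to depth noise because the pictures show it flat on the plate.

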